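Run the ring nut down the screw press until it nips the block

TASK

Dry-clamp the small wooden block in the screw press: put the loose wooden ring nut over the nose of the press's wooden screw and screw it on clockwise, counting the turns (about one from where it first rests on the thread), until it bears on the wooden bar and the resistance clearly rises. Nip it up finger-tight, so that the bar really holds the block, and no further, for the soft block bruises if it is squeezed hard; then let go. Leave the block and the things around the press where they are.

Things in the scene. Friction and masses are not known exactly. Their poses are not given: they have to be found in the camera images.
- ring_nut: loose wooden ring nut: round fluted ring, 58 mm outside, 30 mm high, 31 mm bore with a coarse two-start right-hand thread (20 mm advance a turn, crests at 20 mm diameter) in its lowest 17 mm. About 60 g. Stands upright on the table. Origin: centre of its underside; z up along the bore. Its two thread entries are on its own +x and -x sides. Grip it across the outside, anywhere round it
- press: screw press, fixed to the table: wooden base 86 x 190 x 18 mm (x, y, z), upright wooden screw in its middle, fixed dark heel 26 mm high at its +y end. Origin: on the screw's axis at table level; z up, y from block to heel. The bar's top, on which the nut must bear, is 66 mm above the origin. The thread holds by itself on release; friction varies a little between runs
- press_nose (a point): tip of the screw, on its axis 118 mm above the press's origin: end of a plain nose 18 mm thick above the thread, its last 10 mm a cone. A nut set over it with yaw a ahead of the press's (a modulo pi, 0.4 to pi rad) comes to rest on the thread with its underside about 80 + 10*a/pi mm above the press's origin; a of 0.5 to 0.8 is the shortest way down, below 0.4 it may sit up on the ridge ends
- caul: the bar: loose pale wooden bar 52 x 150 x 16 mm (x, y, z) with a 33 mm hole round the screw, lying level, its +y end over the heel and its -y end over the block, a 6 mm cork pad under each end. Origin: centre of its underside, 50 mm above the press's origin. Once the nut bears, each pad gives 1 mm per 7 N, so force and turning torque climb steadily as the nut is turned on
- block: soft wooden block to be clamped, 36 x 40 x 26 mm, loose on the base under the cork pad. Origin: centre of its underside. It takes half the nut's push; finger-tight is 2 to 9 N on it, 0.1 to 0.4 rad past first bearing, nut torque about 0.1 to 0.3 N m (under 0.05 before). Fingers gripping the nut with only 5 N slip round it at about 5 N on the block; with 20 N they can overtighten
- block_place (a point): the place of the block on the press: on top of the base, 54 mm from the screw's axis toward the press's -y
- plane: bystander: small brass thumb plane, 25 x 60 x 34 mm, loose on the table. Origin: centre of its underside
- cork: bystander: cork sanding block 44 x 70 x 28 mm, loose on the table. Origin: centre of its underside
- violin: bystander: unvarnished violin body 355 x 207 x 68 mm, fixed on the table to the robot's right. Origin: centre of its underside
- thread_end (a point): point on the screw's axis, 90.5 mm above the press's origin, level with the top ends of the screw's two rounded ridges, which lie on the press's +x and -x sides. Right-hand two-start thread, 28 mm outside, 18 mm root, 20 mm advance a turn, running down past the bar: turning the nut clockwise seen from above lowers it; about 1 mm end play. Hand must sink with it
There are look-alikes about, which are no part of the job. Leave any orange, pink or yellow look-alike of the ring_nut alone.

How it is judged:
By the outcome, as a careful person would: the job done as asked, in the order asked, and still so for the second after the job is handed in, with the robot touching nothing.
It also fails if it takes over 70 s, if anything falls off the work surface, if the arm or the gripper's body presses on something with over 40 N, if the wrist force passes 120 N, or if a joint passes its speed limit or range.

ROBOT

A 6-joint arm with a two-finger parallel gripper is mounted at the origin on a cart in front of the work surface, level with it; the furniture and walls round the work are solid. World frame = base frame: x ahead of the robot, y to its left, z up, the work surface at z = 0. Lengths are in mm, angles in rad, forces in N, time in s.
With the tool pointing down it reaches from about 300 to 775 mm from the base axis. Payload 14.6 kg.
Tool frame: the origin (TCP) lies between the finger pads; the fingertips stand 8 mm ahead of it and the grasp point (between the pads) lies 11 mm behind it; y points along the fingers, x is the direction in which the jaws open and shut, and the axes are right-handed (so a half turn about y gives the same grasp; the last joint's range is limited). The gripper opens to 94 mm and grips with 3 to 60 N. Pads are 16 mm wide; open, the fingers measure 119 mm over their backs; the gripper's body (75 mm by 177 mm) begins 78 mm behind the grasp point.
Start: joints at [1.172, 0.3, 1.521, -0, 1.321, -0.067], TCP at [179.157, 519.992, 213.446] pointing down, gripper open.
Joint ranges: [-3.03, 3.03], [-0.79, 2.21], [0.23, 2.52], [-1.04, 4.18], [0, 3.07], [-2.55, 2.55]. Speed limits (rad/s): [2.22, 2.22, 2.57, 3.14, 3.14, 3.14].

INTERFACE

Orientations are given as [roll, pitch, yaw] about the fixed x, y, z axes, in that order (R = Rz(yaw) Ry(pitch) Rx(roll)).
In Python, from cell import read_state, imaging, order gives the robot as it stands. The module is installed in compiled form; this text tells all that it offers.
- The arm moves only by the shell command python3 -m handwheel 'ROWS' [FORCE]. ROWS is JSON, a list that holds one entry, the list of rows, each a list of 7 numbers: the shift along the tool's x, y, z in mm, then the turn, a rotation vector about the tool's x, y, z in degrees, then the opening, from -1 (shut) to 1 (fully open), so that 0 is half open. A call has 1 to 5 rows; each row is the pose to reach, as a shift and turn from the pose measured when the call began, along the tool's axes at that moment; what a row does not reach only later rows make up. A row lasts 1/12 s, in which the tool goes at most 41.7 mm and 7.16 degrees, less where a joint would pass 70% of its speed; a pose out of reach is approached as far as the arm can. A call with a gripper value outside its range is refused whole. The fingers move at their own pace and stop on an object; FORCE is the grip in N (left out, the last holds). Time passes only in rows, so rows that repeat a pose let the fingers close. It gives the time, the measured TCP pose, the force and the opening at its end, in the units of the state.
- read_state(): the state, without advancing time (a new reading comes with each control period).
- imaging.camera(name): name is "side" or "top" or "wrist"; returns (picture, depth): 480x640x3 uint8, red, green, blue; 480x640 float32, mm along the optical axis (not along the pixel's ray), 0 where there is no reading.
- imaging.get_calibration(name): a dict with "mtx" (3x3 intrinsics, pixels), "world_from_camera" (4x4, takes a point from camera to world coordinates); the wrist camera has in their place "hand_eye" (4x4, takes a point from camera to tool coordinates, whose origin is the TCP and whose axes are the tool frame's). Camera axes: x right, y down, z forward; pixel columns grow to the right and rows downward; lengths in mm; the calibration is good to about 2 mm. A picture is of the moment at which its call begins: read the wrist's pose just before it. get_calibration takes no time and is no camera call.
- order.sign_off(): hands the job in, once; it reports no verdict.
The state is a dict: "clock": time; "joints": joint angles; "qd": joint speeds; "effort": joint torques, N m; "eef_pos": TCP position; "eef_rot": TCP orientation; "wrist_force": force on the tool from outside, world axes, zero at the start; "moment": the same for the moment, N m; "finger_gap": finger opening in mm.
Only numpy, scipy, OpenCV 4.12 (cv2) and the standard library are available. Lean on these libraries where they do the work, as an engineer would, in place of code of your own. Each camera call takes 0.05 s, during which the arm holds its last target.

## Working session

There is one attempt and no reset: what is moved stays moved. The work goes in short steps, Python scripts to look and compute and a shell command to move; the robot and the scene stay as the last step left them, time stands still between calls to the robot, and variables do not carry over. Pictures are saved under pics/ and viewed, and the job is handed in when it is done.

```bash
mkdir -p pics; ls; cat > h.py <<'E'
import numpy as np, cv2
from cell import read_state, imaging, order
def shot(n,f):
    s=read_state(); p,d=imaging.camera(n); cv2.imwrite(f'pics/{f}.png',p[:,:,::-1]); np.savez(f'{f}.npz',p=p,d=d,pos=s['eef_pos'],rot=s['eef_rot']); return s,p,d
E
python3 - <<'E'
from h import *
np.set_printoptions(precision=3,suppress=True)
print(read_state())
for n in ['side','top','wrist']: print(imaging.get_calibration(n))
shot('top','t0');shot('side','s0')
E
```

```text
pics
{'clock': 0.0, 'joints': array([ 1.172,  0.3  ,  1.522, -0.   ,  1.321, -0.067]), 'qd': array([ 0.   ,  0.002,  0.   , -0.   , -0.001, -0.   ]), 'effort': array([ -0.005, -53.183, -35.272,   0.071,   0.025,  -0.   ]), 'eef_pos': array([179.063, 519.759, 212.877]), 'eef_rot': array([-1.571,  0.001,  1.239]), 'wrist_force': array([ 0.205, -0.089,  0.134]), 'moment': array([ 0.002, -0.005, -0.041]), 'finger_gap': 94.10314274861312}
{'mtx': array([[609.192,   0.   , 313.142],
       [  0.   , 609.192, 244.207],
       [  0.   ,   0.   ,   1.   ]]), 'world_from_camera': array([[   0.809,   -0.313,    0.497,   -7.98 ],
       [  -0.588,   -0.421,    0.691, -682.104],
       [  -0.007,   -0.851,   -0.525,  716.529],
       [   0.   ,    0.   ,    0.   ,    1.   ]])}
{'mtx': array([[445.324,   0.   , 318.803],
       [  0.   , 445.324, 243.246],
       [  0.   ,   0.   ,   1.   ]]), 'world_from_camera': array([[  0.012,  -0.991,   0.136, 444.51 ],
       [ -1.   ,  -0.01 ,   0.012,  81.428],
       [ -0.011,  -0.136,  -0.991, 935.725],
       [  0.   ,   0.   ,   0.   ,   1.   ]])}
{'mtx': array([[385.915,   0.   , 327.411],
       [  0.   , 385.915, 238.626],
       [  0.   ,   0.   ,   1.   ]]), 'hand_eye': array([[   1.   ,   -0.   ,    0.   ,    1.419],
       [  -0.   ,   -0.245,    0.97 , -170.186],
       [  -0.   ,   -0.97 ,   -0.245,   70.702],
       [   0.   ,    0.   ,    0.   ,    1.   ]])}
```

View pics/t0.png

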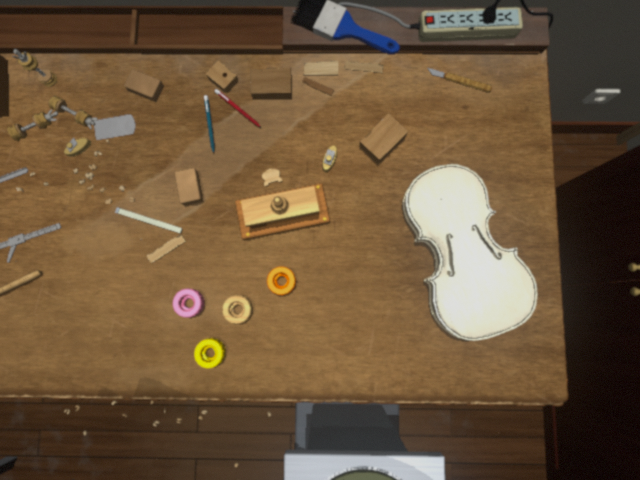

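View pics/s0.png

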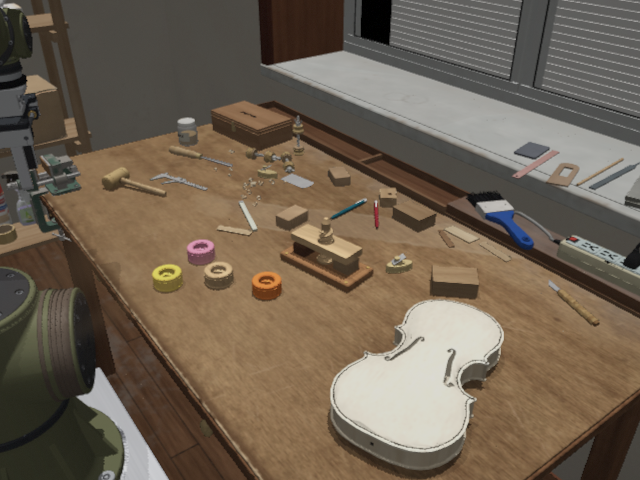

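```bash
cat >> h.py <<'E'
def world(n,u,v,z,s=None):
    c=imaging.get_calibration(n)
    u=np.asarray(u,float);v=np.asarray(v,float);z=np.asarray(z,float)
    K=c['mtx'];P=np.stack([(u-K[0,2])/K[0,0]*z,(v-K[1,2])/K[1,1]*z,z,np.ones_like(z)])
    if n=='wrist':
        from scipy.spatial.transform import Rotation as R
        T=np.eye(4);T[:3,:3]=R.from_euler('xyz',s[1]).as_matrix();T[:3,3]=s[0]
        T=T@c['hand_eye']
    else: T=c['world_from_camera']
    return (T@P.reshape(4,-1))[:3].T.reshape(u.shape+(3,))
E
python3 - <<'E'
from h import *
np.set_printoptions(precision=1,suppress=True)
for n,f,b in [('top','t0',(160,150,345,380)),('side','s0',(140,200,480,300))]:
    D=np.load(f+'.npz');x0,y0,x1,y1=b
    p=D['p'][y0:y1,x0:x1]; 
    k=3 if n=='top' else 2
    cv2.imwrite(f'pics/{f}z.png',cv2.resize(p[:,:,::-1],None,fx=k,fy=k,interpolation=cv2.INTER_CUBIC)[:600])
D=np.load('t0.npz');vv,uu=np.mgrid[0:480,0:640]
W=world('top',uu,vv,D['d'])
for nm,b in [('nut',(215,288,260,332)),('press',(228,175,335,245)),('orange',(260,262,302,300))]:
    x0,y0,x1,y1=b; w=W[y0:y1,x0:x1].reshape(-1,3); p=D['p'][y0:y1,x0:x1].reshape(-1,3)
    print(nm,np.percentile(w[:,2],[1,20,50,80,99]))
    for zl,zh in [(12,22),(22,40),(55,75),(75,130)]:
        m=(w[:,2]>zl)&(w[:,2]<zh); 
        if m.sum()>10:
            q=w[m]; r=cv2.minAreaRect(q[:,:2].astype(np.float32)); print(zl,zh,m.sum(),q.mean(0),q.min(0),q.max(0),r)
E
```

```text
nut [-5.  -2.4 -0.5 26.6 31.9]
12 22 112 [433.6 258.5  16.8] [407.2 230.2  12.2] [461.3 275.   22. ] ((436.20855712890625, 251.64627075195312), (47.34061813354492, 44.37920379638672), 61.656612396240234)
22 40 470 [432.4 258.5  28.2] [405.  230.3  22.3] [461.3 287.6  34.2] ((433.1557922363281, 258.8599853515625), (56.35238265991211, 56.89665222167969), 2.5120208263397217)
press [ -4.7  -1.6   3.4  63.6 110.3]
12 22 1500 [625.5 163.9  16.6] [578.5  72.2  12.1] [698.3 271.8  21.9] ((638.9976196289062, 172.50250244140625), (86.44444274902344, 189.72000122070312), 12.023100852966309)
22 40 40 [609.9 211.8  30.7] [599.8 160.5  22.3] [649.8 234.4  39.9] ((624.2542724609375, 196.835693359375), (15.385468482971191, 88.04393768310547), 42.59405517578125)
55 75 1783 [637.9 172.4  64.6] [598.2  94.8  55.1] [680.  249.5  74.9] ((639.248779296875, 172.68313598632812), (53.37327194213867, 150.14346313476562), 12.217878341674805)
75 130 163 [636.4 170.9  98.1] [625.9 159.1  75.1] [653.2 185.  118.6] ((638.9699096679688, 171.95278930664062), (24.760860443115234, 27.766311645507812), 50.729087829589844)
orange [-5.1 -2.   0.1 27.7 32.1]
12 22 100 [492.1 169.2  16.3] [462.6 141.4  12. ] [513.8 186.1  21.8] ((487.7576904296875, 162.3403778076172), (43.68543243408203, 44.242515563964844), 17.373790740966797)
22 40 456 [491.6 170.4  28.5] [464.3 142.4  22.3] [519.5 198.   33.6] ((491.7457275390625, 170.15904235839844), (55.121158599853516, 55.39714431762695), 1.3346991539001465)
```

```bash
python3 - <<'E'
from h import *
a=cv2.imread('pics/s0.png')[205:300,180:400]; cv2.imwrite('pics/s0y.png',cv2.resize(a,None,fx=3.6,fy=3.6,interpolation=cv2.INTER_CUBIC))
E
```

```text
(no output)
```

View pics/t0z.png

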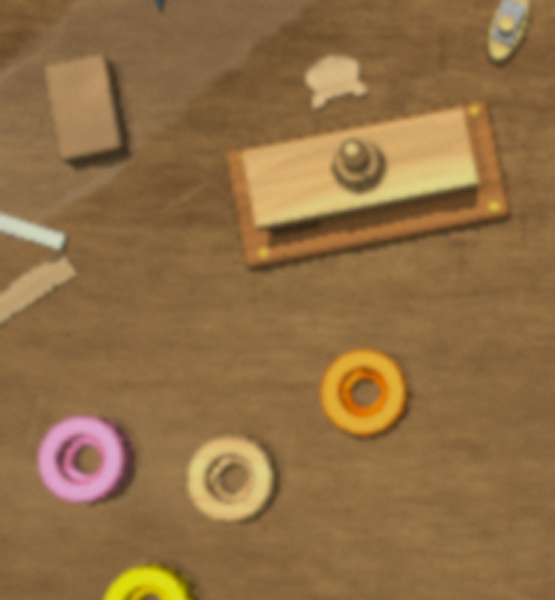

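View pics/s0y.png

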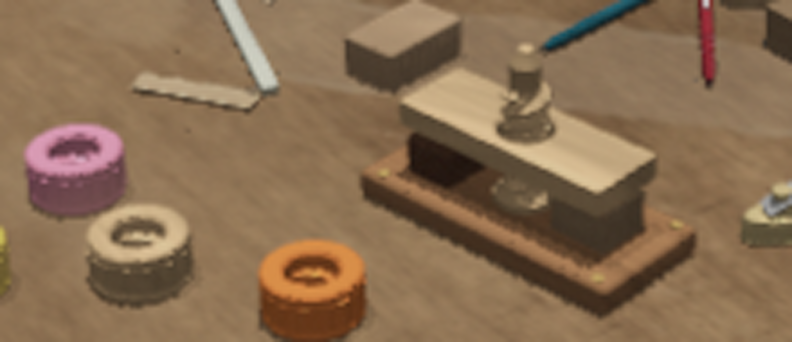

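```bash
cat >> h.py <<'E'
def go(x,y,z,yaw):
    from scipy.spatial.transform import Rotation as R
    s=read_state(); A=R.from_euler('xyz',s['eef_rot']); B=R.from_euler('xyz',[-np.pi/2,0,yaw])
    t=A.inv().apply(np.array([x,y,z])-s['eef_pos']); r=(A.inv()*B).as_rotvec(degrees=True)
    print('t',s['clock'],'shift',np.round(t,1),'rot',np.round(r,2),'pos',np.round(s['eef_pos'],1),np.round(s['eef_rot'],3),'j',np.round(s['joints'],2),'gap',round(s['finger_gap'],1),'F',np.round(s['wrist_force'],1),np.round(s['moment'],2))
E
python3 -c "
from h import *; go(500,236,110,1.239)"; python3 -m handwheel '[[[-170,100,-400,0,0,0,1],[-170,100,-400,0,0,0,1],[-170,100,-400,0,0,0,1],[-170,100,-400,0,0,0,1],[-170,100,-400,0,0,0,1]]]'; python3 -c "
from h import *; go(500,236,110,1.239)"
```

```text
t 0.1 shift [-163.7  103.1 -395.9] rot [-0.01  0.   -0.06] pos [179.1 519.8 212.9] [-1.571e+00  1.000e-03  1.239e+00] j [ 1.17  0.3   1.52  0.    1.32 -0.07] gap 93.9 F [-1.3  0.1 -0.9] [ 0.03 -0.02  0.01]
clock: 0.52
eef_pos: [330.8, 382.4, 166.0]
eef_rot: [-1.571, 0.001, 1.239]
wrist_force: [0.3, 1.4, 0.0]
finger_gap: 94.1
t 0.5167 shift [ -83.3   56.1 -207.7] rot [-0.01  0.02 -0.07] pos [330.8 382.4 166. ] [-1.571e+00  1.000e-03  1.239e+00] j [ 0.79  0.25  1.7  -0.    1.19 -0.45] gap 94.1 F [0.3 1.4 0. ] [ 0.04 -0.05 -0.01]
```

```bash
python3 -m handwheel '[[[-83,56,-208,0,0,0,1],[-83,56,-208,0,0,0,1],[-83,56,-208,0,0,0,1],[-83,56,-208,0,0,0,1],[-83,56,-208,0,0,0,1]]]'; python3 -m handwheel '[[[0,0,0,0,0,0,1],[0,0,0,0,0,0,1]]]'; python3 -c "
from h import *; go(500,236,110,1.239)"
```

```text
clock: 0.93
eef_pos: [483.7, 249.9, 115.4]
eef_rot: [-1.57, 0.001, 1.239]
wrist_force: [0.9, 1.5, -0.1]
finger_gap: 94.0
clock: 1.1
eef_pos: [484.3, 248.3, 114.2]
eef_rot: [-1.569, 0.003, 1.236]
wrist_force: [0.1, -0.2, 0.3]
finger_gap: 94.0
t 1.1 shift [ -6.4   4.2 -18.9] rot [-0.11 -0.16 -0.16] pos [484.3 248.3 114.2] [-1.569  0.003  1.236] j [ 0.41  0.39  1.64 -0.    1.11 -0.83] gap 94.0 F [ 0.1 -0.2  0.3] [0.03 0.01 0.07]
```

```bash
python3 - <<'E'
from h import *
s,p,d=shot('wrist','w1')
vv,uu=np.mgrid[0:480,0:640]; W=world('wrist',uu,vv,d,(s['eef_pos'],s['eef_rot']))
m=(W[...,2]>24)&(W[...,2]<36)&(abs(W[...,0]-433)<45)&(abs(W[...,1]-259)<45)&(d>0)
q=W[m]; print(m.sum(),q.mean(0),cv2.minEnclosingCircle(q[:,:2].astype(np.float32)))
ys,xs=np.where(m); print(xs.min(),xs.max(),ys.min(),ys.max())
x0,y0=max(xs.min()-10,0),max(ys.min()-10,0)
c=p[y0:ys.max()+10,x0:xs.max()+10,::-1]; print(x0,y0)
k=550/max(c.shape); c=cv2.resize(c,None,fx=k,fy=k,interpolation=cv2.INTER_CUBIC); cv2.imwrite('pics/w1z.png',c)
E
```

```text
4332 [433.97556849 261.89839651  28.63946351] ((434.8018798828125, 261.6139831542969), 28.9014892578125)
277 363 127 214
267 117
```

View pics/w1.png

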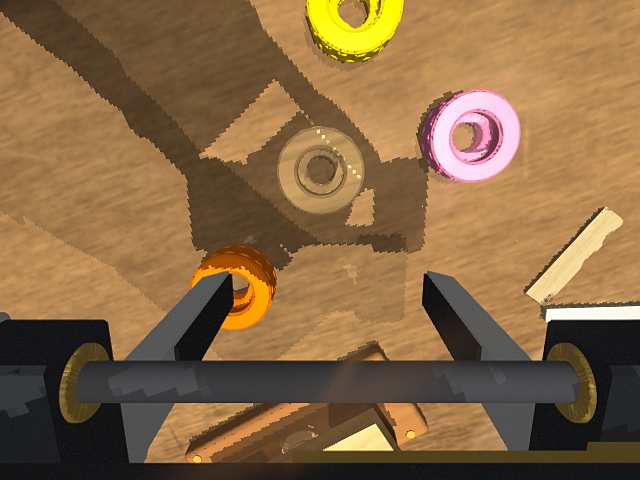

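View pics/w1z.png

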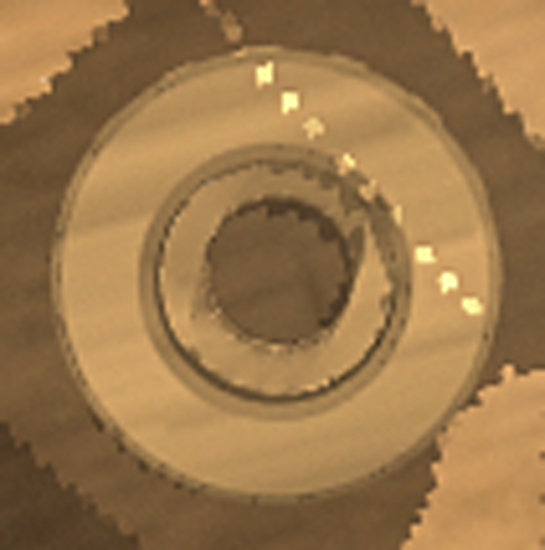

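```bash
python3 - <<'E'
from h import *
np.set_printoptions(precision=1,suppress=True,linewidth=150)
D=np.load('w1.npz');d=D['d']
vv,uu=np.mgrid[0:480,0:640]; W=world('wrist',uu,vv,d,(D['pos'],D['rot']))
c=np.array([434.8,261.6])
x=W[...,0]-c[0];y=W[...,1]-c[1];r=np.hypot(x,y);th=np.degrees(np.arctan2(y,x))%360
z=W[...,2]
m=(r>19)&(r<26)&(d>0); print('top z',np.median(z[m]))
tab=(r>34)&(r<45);print('table',np.median(z[tab]))
for rr in [(10,12),(11.5,14)]:
  out=[]
  for a in range(0,360,15):
    k=(r>rr[0])&(r<rr[1])&(abs((th-a-7.5+180)%360-180)<7.5)&(d>0)&(z>-5)&(z<24)
    out.append((a+7,k.sum(),round(float(np.median(z[k])),1) if k.any() else None))
  print(out)
E
```

```text
top z 215.09780121428898
table 219.66530757852186
[(7, np.int64(20), 15.2), (22, np.int64(20), 16.3), (37, np.int64(17), 16.4), (52, np.int64(17), 17.2), (67, np.int64(14), 16.0), (82, np.int64(12), 9.9), (97, np.int64(12), 11.0), (112, np.int64(9), 11.8), (127, np.int64(10), 12.6), (142, np.int64(8), 13.6), (157, np.int64(11), 14.1), (172, np.int64(13), 15.2), (187, np.int64(9), 16.1), (202, np.int64(13), 16.5), (217, np.int64(13), 16.9), (232, np.int64(16), 15.9), (247, np.int64(20), 16.5), (262, np.int64(15), 9.6), (277, np.int64(16), 10.6), (292, np.int64(19), 11.6), (307, np.int64(21), 12.7), (322, np.int64(21), 13.1), (337, np.int64(20), 14.0), (352, np.int64(23), 13.9)]
[(7, np.int64(18), 16.8), (22, np.int64(20), 17.6), (37, np.int64(17), 17.3), (52, np.int64(18), 17.6), (67, np.int64(17), 17.4), (82, np.int64(19), 17.3), (97, np.int64(18), 12.5), (112, np.int64(18), 12.8), (127, np.int64(17), 13.2), (142, np.int64(18), 14.3), (157, np.int64(19), 15.7), (172, np.int64(17), 16.6), (187, np.int64(18), 17.1), (202, np.int64(20), 17.6), (217, np.int64(18), 17.3), (232, np.int64(19), 17.7), (247, np.int64(18), 17.4), (262, np.int64(17), 16.9), (277, np.int64(21), 12.3), (292, np.int64(18), 13.0), (307, np.int64(20), 14.0), (322, np.int64(19), 14.8), (337, np.int64(16), 15.7), (352, np.int64(21), 16.2)]
```

```bash
python3 -c "
from h import *; go(434,260.3,75,0.4)"
```

```text
t 1.15 shift [-5.9 40.  50.4] rot [-2.0e-02  4.8e+01 -1.5e-01] pos [483.6 249.5 114.9] [-1.569  0.002  1.238] j [ 0.41  0.39  1.64 -0.    1.11 -0.83] gap 94.0 F [ 0.6 -0.3 -0. ] [-0.01 -0.    0.04]
```

```bash
python3 -m handwheel '[[[-6,40,50,0,48,0,1],[-6,40,50,0,48,0,1],[-6,40,50,0,48,0,1],[-6,40,50,0,48,0,1],[-6,40,50,0,48,0,1]]]' 15 >/dev/null; python3 -c "
from h import *; go(434,260.3,75,0.4)"
```

```text
t 1.5667 shift [ 0.1  0.3 -1.5] rot [ 0.03 12.07 -0.11] pos [433.1 261.4  75.3] [-1.571  0.002  0.611] j [ 0.47  0.37  1.78 -0.    0.99 -0.14] gap 93.9 F [ 0.5 -0.3 -0.4] [-0.01 -0.   -0.05]
```

```bash
python3 -m handwheel '[[[0,0,-1.5,0,12,0,1],[0,0,-1.5,0,12,0,1],[0,0,-1.5,0,12,0,1]]]' >/dev/null; python3 -c "
from h import *; go(434,260.3,12,0.4)
s,p,d=shot('wrist','w2')
vv,uu=np.mgrid[0:480,0:640]; W=world('wrist',uu,vv,d,(s['eef_pos'],s['eef_rot']))
m=(W[...,2]>26)&(W[...,2]<34)&(abs(W[...,0]-434)<36)&(abs(W[...,1]-260)<36)&(d>0)
q=W[m].astype(np.float32); print(m.sum(),q.mean(0),cv2.minEnclosingCircle(q[:,:2]))
"
```

```text
t 1.8167 shift [ 0.6 63.8 -1.3] rot [ 0.03 -0.06 -0.08] pos [433.  261.4  75.8] [-1.571e+00  1.000e-03  3.990e-01] j [ 0.47  0.37  1.78 -0.    0.99  0.07] gap 94.2 F [-0.9  0.4  0.4] [-0.    0.03  0.02]Traceback (most recent call last):
  File "<string>", line 6, in <module>
    q=W[m].astype(np.float32); print(m.sum(),q.mean(0),cv2.minEnclosingCircle(q[:,:2]))
                                                       ~~~~~~~~~~~~~~~~~~~~~~^^^^^^^^^
cv2.error: OpenCV(4.12.0) /io/opencv/modules/imgproc/src/shapedescr.cpp:201: error: (-215:Assertion failed) count >= 0 && (depth == CV_32F || depth == CV_32S) in function 'minEnclosingCircle'
```

View pics/w2.png

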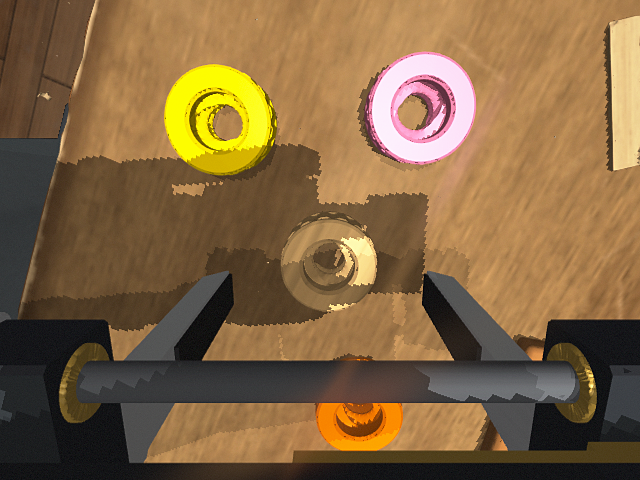

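```bash
python3 -c "
from h import *
D=np.load('w2.npz');d=D['d']
vv,uu=np.mgrid[0:480,0:640]; W=world('wrist',uu,vv,d,(D['pos'],D['rot']))
print(W[240,300],W[290,330],W[265,300],d[290,330],d[240,300])
ok=(d>0)&(uu>278)&(uu<380)&(vv>210)&(vv<315)
z=W[...,2]; print(np.percentile(z[ok],[5,30,50,70,95]))
m=ok&(z>np.percentile(z[ok],[60])[0]-5)
m=ok&(z>24)&(z<36)
q=np.ascontiguousarray(W[m][:,:2].astype(np.float32)); print(m.sum(),q.mean(0)); print(cv2.minEnclosingCircle(q) if len(q) else '')
"
```

```text
[413.04979833 270.33394268  28.42942813] [441.47614423 248.00175412  27.02609658] [418.77991958 255.90676235  27.67869226] 233.7235 224.62624
[-1.77733813 -0.27437297 22.4161208  28.48446828 29.6210168 ]
5129 [434.26724 262.8721 ]
((434.8435974121094, 261.6513671875), 29.092939376831055)
```

```bash
python3 -c "
from h import *; go(434.8,261.6,12,0.4)"; python3 -m handwheel '[[[2,30,-0.5,0,0,0,1],[2,63.5,-0.5,0,0,0,1],[2,63.5,-0.5,0,0,0,1],[2,63.5,-0.5,0,0,0,1]]]' 15;python3 -c "
from h import *; go(434.8,261.6,12,0.4)"
```

```text
t 1.8667 shift [ 1.7 63.8 -0.2] rot [ 0.03  0.26 -0.08] pos [433.2 261.2  75.8] [-1.571e+00  1.000e-03  4.040e-01] j [ 0.47  0.37  1.78 -0.    0.99  0.07] gap 94.1 F [-0.9 -0.4  0.6] [-0.11  0.04  0.01]
clock: 2.2
eef_pos: [434.4, 261.9, 11.6]
eef_rot: [-1.571, 0.003, 0.409]
wrist_force: [0.6, -0.3, 0.4]
finger_gap: 93.9
t 2.2 shift [ 0.2 -0.4 -0.4] rot [ 0.03  0.5  -0.16] pos [434.4 261.9  11.6] [-1.571  0.003  0.409] j [ 0.47  0.48  1.81 -0.    0.86  0.06] gap 93.9 F [ 0.6 -0.3  0.4] [-0.07  0.   -0.  ]
```

Grip (opening 58 mm ≈ 0.23; command shut with 15 N).

```bash
python3 -m handwheel '[[[0,0,0,0,0,0,-1],[0,0,0,0,0,0,-1],[0,0,0,0,0,0,-1],[0,0,0,0,0,0,-1],[0,0,0,0,0,0,-1]]]' 15; python3 -m handwheel '[[[0,0,0,0,0,0,-1],[0,0,0,0,0,0,-1],[0,0,0,0,0,0,-1]]]' 15;python3 -c "
from h import *; go(434.8,261.6,162,0.4)"
```

```text
clock: 2.62
eef_pos: [434.5, 261.9, 11.9]
eef_rot: [-1.571, 0.002, 0.409]
wrist_force: [0.2, 0.3, -0.1]
finger_gap: 64.1
clock: 2.87
eef_pos: [434.5, 261.9, 12.0]
eef_rot: [-1.571, 0.002, 0.409]
wrist_force: [-0.7, 0.4, 2.2]
finger_gap: 57.7
t 2.8667 shift [  -0.2 -150.    -0.5] rot [ 0.03  0.52 -0.13] pos [434.5 261.9  12. ] [-1.571  0.002  0.409] j [ 0.47  0.48  1.81 -0.    0.86  0.06] gap 57.7 F [-0.7  0.4  2.2] [-0.1   0.11  0.05]
```

```bash
python3 -m handwheel '[[[0,-20,0,0,0,0,-1],[0,-60,0,0,0,0,-1],[0,-100,0,0,0,0,-1],[0,-140,0,0,-7,0,-1],[0,-150,0,0,-14,0,-1]]]' 15;python3 -c "
from h import *; go(676,236,163,2.62)"
```

```text
clock: 3.28
eef_pos: [436.4, 263.0, 168.2]
eef_rot: [-1.572, -0.006, 0.659]
wrist_force: [-0.1, 0.1, -0.2]
finger_gap: 57.6
t 3.2833 shift [ 172.9    6.4 -168. ] rot [   0.36 -112.38    0.13] pos [436.4 263.  168.2] [-1.572 -0.006  0.659] j [ 0.47  0.25  1.69 -0.    1.19 -0.19] gap 57.6 F [-0.1  0.1 -0.2] [-0.1  -0.   -0.04]
```

```bash
python3 -m handwheel '[[[173,6,-168,0,-112,0,-1],[173,6,-168,0,-112,0,-1],[173,6,-168,0,-112,0,-1],[173,6,-168,0,-112,0,-1],[173,6,-168,0,-112,0,-1]]]' 15 >/dev/null;python3 -c "
from h import *; go(676,236,163,2.62)"
```

```text
t 3.7 shift [  6.1  -0.  -32. ] rot [  0.   -76.51  -0.13] pos [643.6 239.1 163. ] [-1.572  0.002  1.285] j [ 0.3   0.65  1.13 -0.    1.36 -0.98] gap 57.2 F [0.  1.2 0.7] [ 0.02  0.07 -0.05]
```

```bash
python3 -m handwheel '[[[6,0,-32,0,-76,0,-1],[6,0,-32,0,-76,0,-1],[6,0,-32,0,-76,0,-1],[6,0,-32,0,-76,0,-1],[6,0,-32,0,-76,0,-1]]]' 15 >/dev/null;python3 -c "
from h import *; go(676,236,163,2.62)"
```

```text
t 4.1167 shift [ 0.3 -0.7 -0.1] rot [ -0.09 -40.71  -0.1 ] pos [676.  235.7 162.3] [-1.57   0.002  1.909] j [ 0.29  0.72  1.01 -0.    1.41 -1.62] gap 57.8 F [0.3 0.7 0.4] [ 0.03  0.08 -0.03]
```

```bash
python3 -m handwheel '[[[0,0,0,0,-40.7,0,-1],[0,0,0,0,-40.7,0,-1],[0,0,0,0,-40.7,0,-1],[0,0,0,0,-40.7,0,-1],[0,0,0,0,-40.7,0,-1]]]' 15 >/dev/null; python3 -m handwheel '[[[0,0,0,0,-5,0,-1],[0,0,0,0,-5,0,-1],[0,0,0,0,-5,0,-1]]]' 15;python3 -c "
from h import *; go(676,236,163,2.62);shot('wrist','w3')"
```

```text
clock: 4.78
eef_pos: [675.8, 235.6, 161.7]
eef_rot: [-1.568, 0.0, 2.619]
wrist_force: [0.6, -0.1, -0.9]
finger_gap: 57.7
t 4.7833 shift [ 0.1 -1.3 -0.4] rot [-0.15 -0.07 -0.02] pos [675.8 235.6 161.7] [-1.568  0.     2.619] j [ 0.29  0.72  1.01 -0.    1.41 -2.33] gap 57.7 F [ 0.6 -0.1 -0.9] [0.08 0.05 0.04]
```

View pics/w3.png

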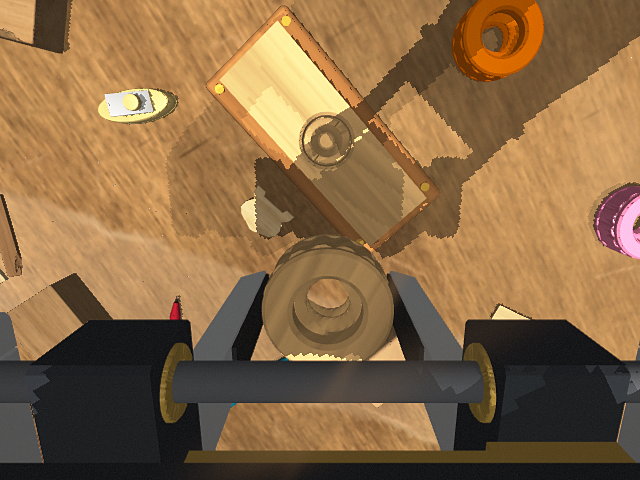

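```bash
python3 - <<'E'
from h import *
np.set_printoptions(precision=1,suppress=True,linewidth=150)
D=np.load('w3.npz');d=D['d'];p=D['p']
vv,uu=np.mgrid[0:480,0:640]; W=world('wrist',uu,vv,d,(D['pos'],D['rot']))
from scipy.optimize import least_squares
def circ(q,R=None):
    if R: f=lambda t:np.hypot(q[:,0]-t[0],q[:,1]-t[1])-R; return least_squares(f,q.mean(0)[:2],loss='soft_l1').x
z=W[...,2]; roi=(uu>290)&(uu<365)&(vv>105)&(vv<175)&(d>0)
for a,b in [(116,120),(112,116),(108,112),(104,108),(95,104),(85,95)]:
    m=roi&(z>a)&(z<b); 
    if m.sum(): q=W[m]; print(a,b,m.sum(),q.mean(0),cv2.minEnclosingCircle(np.ascontiguousarray(q[:,:2].astype(np.float32))))
m=(d>0)&(z>63)&(z<70)&(uu>200)&(uu<450)&(vv<260); q=np.ascontiguousarray(W[m][:,:2].astype(np.float32)); print('bar',cv2.minAreaRect(q))
m=(d>0)&(z>15)&(z<21)&(uu>200)&(uu<450)&(vv<260); q=np.ascontiguousarray(W[m][:,:2].astype(np.float32)); print('base',cv2.minAreaRect(q))
zt=D['pos'][2]-12+30
m=(d>0)&(z>zt-6)&(z<zt+4)&(uu>262)&(uu<394)&(vv>230)&(vv<362);q=W[m];print('nut',m.sum(),q.mean(0),zt,cv2.minEnclosingCircle(np.ascontiguousarray(q[:,:2].astype(np.float32))))
c=p[95:185,280:375,::-1]; cv2.imwrite('pics/w3z.png',cv2.resize(c,None,fx=6,fy=6,interpolation=cv2.INTER_CUBIC))
c=p[225:370,250:405,::-1]; cv2.imwrite('pics/w3n.png',cv2.resize(c,None,fx=4,fy=4,interpolation=cv2.INTER_CUBIC))
E
```

```text
116 120 208 [641.5 174.7 116.9] ((641.3323364257812, 174.91824340820312), 5.164403438568115)
112 116 250 [641.4 174.5 114. ] ((641.7324829101562, 174.733154296875), 6.884883403778076)
108 112 273 [641.2 174.6 109.9] ((641.4945068359375, 174.72430419921875), 8.85821533203125)
104 108 87 [641.5 174.9 107.2] ((641.3821411132812, 174.6739044189453), 8.983607292175293)
85 95 666 [641.3 174.6  88.6] ((641.376953125, 174.6735076904297), 14.0298490524292)
bar ((641.4367065429688, 174.59559631347656), (52.11675262451172, 150.36607360839844), 12.055049896240234)
base ((641.33935546875, 174.6262969970703), (84.79889678955078, 188.24488830566406), 12.096179962158203)
nut 8847 [675.2 235.  178.2] 179.71043254891168 ((676.9038696289062, 238.3433074951172), 29.25279998779297)
```

View pics/w3z.png

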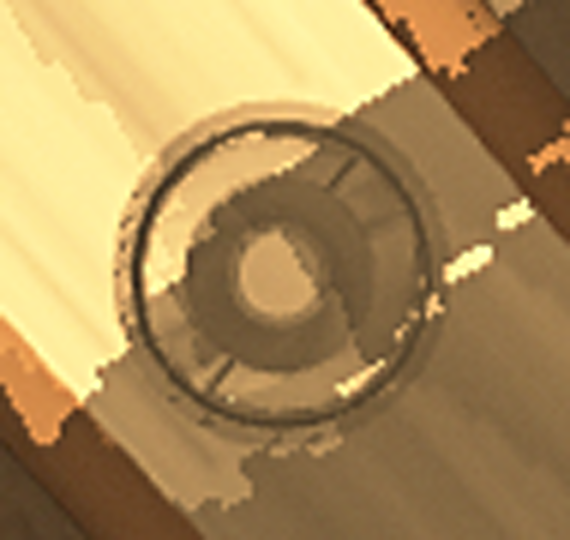

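View pics/w3n.png

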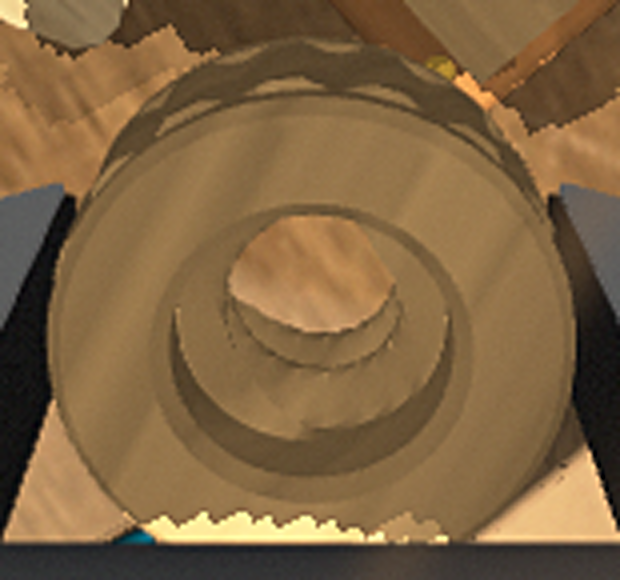

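```bash
python3 - <<'E'
from h import *
np.set_printoptions(precision=2,suppress=True,linewidth=150)
from scipy.optimize import least_squares
from scipy.spatial.transform import Rotation as R
def inner(f,c0,zt):
    D=np.load(f+'.npz');d=D['d'];vv,uu=np.mgrid[0:480,0:640]; W=world('wrist',uu,vv,d,(D['pos'],D['rot']))
    P=W[(d>0)]; P=P[(np.hypot(P[:,0]-c0[0],P[:,1]-c0[1])<27)]
    zz=np.median(P[(P[:,2]>zt-4)&(P[:,2]<zt+4)][:,2]); P=P[abs(P[:,2]-zz)<0.9]
    c=np.array(c0,float)
    for it in range(3):
        th=np.arctan2(P[:,1]-c[1],P[:,0]-c[0]);r=np.hypot(P[:,0]-c[0],P[:,1]-c[1])
        k=((th+np.pi)/(2*np.pi)*36).astype(int)%36; pts=[]
        for i in range(36):
            q=P[k==i]
            if len(q)>5: pts.append(q[np.argmin(r[k==i])])
        pts=np.array(pts); s=least_squares(lambda t:np.hypot(pts[:,0]-t[0],pts[:,1]-t[1])-t[2],[*c,16],loss='soft_l1',f_scale=.5); c=s.x[:2]
    o=R.from_euler('xyz',D['rot']).inv().apply(np.array([*c,zz])-D['pos'])
    print(f,'topz',zz,'c',s.x,'rms',np.sqrt(np.mean(s.fun**2)),'tool off',o,'n',len(pts))
inner('w1',(434.8,261.6),29);inner('w2',(434.8,261.6),29);inner('w3',(675.8,235.6),179)
D=np.load('w3.npz');d=D['d']; vv,uu=np.mgrid[0:480,0:640]; W=world('wrist',uu,vv,d,(D['pos'],D['rot']))
# screw ridge heights by angle (press frame)
x=W[...,0]-641.4;y=W[...,1]-174.7;r=np.hypot(x,y);th=(np.degrees(np.arctan2(y,x))-12.1)%360;z=W[...,2]
for a in range(0,360,15):
    o=[]
    for lo,hi in [(9.7,11),(11,12.5),(12.5,13.8)]:
        k=(r>lo)&(r<hi)&(abs((th-a+180)%360-180)<7.5)&(d>0)&(z<100)&(z>60); o.append(round(float(np.median(z[k])),1) if k.sum() else None)
    print(a,o,end='; ')
E
```

```text
w1 topz 28.78667431812505 c [435.47 259.8   16.12] rms 0.37257103885380444 tool off [-4.89 85.56 49.75] n 36
w2 topz 28.79518506962893 c [434.73 259.3   16.06] rms 0.32997734997794753 tool off [ 0.84 47.03 -2.56] n 36
w3 topz 178.38834933238758 c [676.91 237.63  15.87] rms 0.2557286752816333 tool off [  0.08 -16.68  -2.26] n 36
0 [83.2, 82.2, 90.8]; 15 [90.6, 90.4, 89.9]; 30 [90.0, 88.4, 82.4]; 45 [89.2, 84.3, 84.0]; 60 [86.1, 85.0, 84.7]; 75 [87.0, 86.1, 85.3]; 90 [87.7, 86.6, 85.6]; 105 [88.6, 87.6, 86.5]; 120 [89.1, 88.8, 87.5]; 135 [89.3, 89.1, 88.9]; 150 [89.9, 89.1, 89.3]; 165 [90.3, 90.1, 89.9]; 180 [82.9, 86.7, 91.3]; 195 [90.1, 89.8, 89.2]; 210 [89.4, 89.1, 83.0]; 225 [89.1, 84.4, 83.4]; 240 [86.1, 85.3, 84.3]; 255 [86.9, 86.1, 85.1]; 270 [87.2, 86.8, 85.9]; 285 [87.9, 87.5, 86.6]; 300 [89.2, 88.4, 87.7]; 315 [89.5, 89.0, 87.9]; 330 [89.8, 89.8, 88.9]; 345 [90.3, 90.2, 89.8];
```

```bash
python3 - <<'E'
from h import *
np.set_printoptions(precision=2,suppress=True,linewidth=150)
from scipy.optimize import least_squares
from scipy.spatial.transform import Rotation as R
def fit(f,c0,zt,outer):
    D=np.load(f+'.npz');d=D['d'];vv,uu=np.mgrid[0:480,0:640]; W=world('wrist',uu,vv,d,(D['pos'],D['rot']))
    P=W[(d>0)]; P=P[(np.hypot(P[:,0]-c0[0],P[:,1]-c0[1])<(34 if outer else 24))]
    zz=np.median(P[(P[:,2]>zt-4)&(P[:,2]<zt+4)][:,2]); P=P[(P[:,2]-zz>-1.5)&(P[:,2]-zz<2)]
    c=np.array(c0,float)
    for it in range(4):
        th=np.arctan2(P[:,1]-c[1],P[:,0]-c[0]);r=np.hypot(P[:,0]-c[0],P[:,1]-c[1])
        k=((th+np.pi)/(2*np.pi)*48).astype(int)%48; pts=[]
        for i in range(48):
            q=P[k==i]
            if len(q)>5: pts.append(q[np.argmax(r[k==i]*(1 if outer else -1))])
        pts=np.array(pts); s=least_squares(lambda t:np.hypot(pts[:,0]-t[0],pts[:,1]-t[1])-t[2],[*c,28 if outer else 16],loss='soft_l1',f_scale=.3); c=s.x[:2]
    o=R.from_euler('xyz',D['rot']).inv().apply(np.array([*c,zz])-D['pos'])
    # plane tilt
    A=np.c_[P[:,:2]-c,np.ones(len(P))];pl=np.linalg.lstsq(A,P[:,2],rcond=None)[0]
    print(f,'OUT' if outer else 'in','topz',zz,'c',s.x,'rms',np.sqrt(np.mean(s.fun**2)),'tool off',o,'slope',pl*1000)
for o in (0,1):
  fit('w1',(434.8,260.6),29,o);fit('w2',(434.8,260.6),29,o);fit('w3',(675.8,235.6),179,o)
E
```

```text
w1 in topz 28.7609837847518 c [435.37 259.89  15.84] rms 0.2566396849314305 tool off [-4.83 85.59 49.87] slope [   -1.06     1.84 28804.96]
w2 in topz 28.78910102206015 c [434.79 259.26  15.7 ] rms 0.256721795850625 tool off [ 0.87 47.04 -2.62] slope [   -0.63     3.93 28824.21]
w3 in topz 178.4127936268722 c [676.96 237.81  15.6 ] rms 0.19046409358704278 tool off [  0.12 -16.71  -2.44] slope [    -4.41     -4.92 178420.91]
w1 OUT topz 28.73650512414659 c [435.46 259.98  28.55] rms 0.13377439831076512 tool off [-4.73 85.61 49.82] slope [   -0.23     0.55 28781.41]
w2 OUT topz 28.764164717424947 c [434.76 259.2   28.63] rms 0.16680681285186919 tool off [ 0.82 47.06 -2.67] slope [   -0.27     0.14 28803.18]
w3 OUT topz 178.3676409486943 c [676.89 237.66  28.64] rms 2.2824600074332997 tool off [  0.11 -16.66  -2.27] slope [    -2.22     -1.08 178397.86]
```

```bash
python3 -c "
from h import *; go(640.3,172.6,145,2.619)"; python3 -m handwheel '[[[0,0,40,0,0,0,-1],[0,0,72,0,0,0,-1],[0,0,72,0,0,0,-1],[0,0,72,0,0,0,-1]]]' 15;python3 -c "
from h import *; go(640.3,172.6,140,2.619)"
```

```text
t 4.8333 shift [-0.7 16.9 72.3] rot [-0.14 -0.04 -0.03] pos [675.9 235.6 161.8] [-1.568e+00  1.000e-03  2.618e+00] j [ 0.29  0.72  1.01 -0.    1.41 -2.33] gap 57.7 F [-0.1  0.1 -0.8] [0.06 0.06 0.01]
clock: 5.17
eef_pos: [639.7, 172.1, 162.5]
eef_rot: [-1.569, 0.001, 2.614]
wrist_force: [0.5, -0.1, 0.1]
finger_gap: 57.8
t 5.1667 shift [-0.3 22.5 -0.7] rot [-0.13 -0.28 -0.04] pos [639.7 172.1 162.5] [-1.569e+00  1.000e-03  2.614e+00] j [ 0.21  0.59  1.22 -0.    1.33 -2.41] gap 57.8 F [ 0.5 -0.1  0.1] [0.11 0.06 0.  ]
```

```bash
python3 -m handwheel '[[[-0.3,15,-0.7,0,-0.3,0,-1],[-0.3,33,-0.7,0,-0.3,0,-1],[-0.3,33,-0.7,0,-0.3,0,-1],[-0.3,33,-0.7,0,-0.3,0,-1]]]' 15;python3 -c "
from h import *; go(640.3,172.6,110,2.619); s,p,d=shot('wrist','w4')
c=p[225:370,250:405,::-1]; cv2.imwrite('pics/w4n.png',cv2.resize(c,None,fx=4,fy=4,interpolation=cv2.INTER_CUBIC))"
```

```text
clock: 5.5
eef_pos: [640.2, 173.1, 129.0]
eef_rot: [-1.568, -0.0, 2.619]
wrist_force: [0.3, -0.5, -0.5]
finger_gap: 58.0
t 5.5 shift [-0.3 19.   0.4] rot [-0.18 -0.01  0.02] pos [640.2 173.1 129. ] [-1.568 -0.     2.619] j [ 0.21  0.63  1.25 -0.    1.27 -2.41] gap 58.0 F [ 0.3 -0.5 -0.5] [ 0.07  0.06 -0.05]
```

View pics/w4n.png

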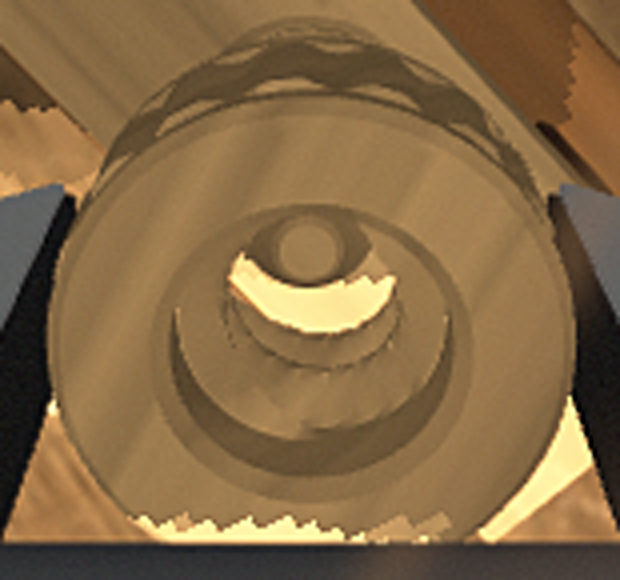

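```bash
python3 - <<'E'
from h import *
np.set_printoptions(precision=2,suppress=True)
D=np.load('w4.npz');d=D['d'];vv,uu=np.mgrid[0:480,0:640]; W=world('wrist',uu,vv,d,(D['pos'],D['rot']))
z=W[...,2]
roi=(uu>312)&(uu<344)&(vv>276)&(vv<298)&(d>0)
for a,b in [(116,121),(112,116),(108,112)]:
    m=roi&(z>a)&(z<b);q=W[m]
    print(a,b,m.sum(),q.mean(0),cv2.minEnclosingCircle(np.ascontiguousarray(q[:,:2].astype(np.float32))) if len(q) else '')
print('nut axis expected', D['pos'][:2]+np.array([1.1,2.1]))
E
```

```text
116 121 219 [641.34 174.31 116.9 ] ((641.3590698242188, 174.2879180908203), 4.7882184982299805)
112 116 123 [641.22 174.99 114.59] ((641.5076293945312, 174.74234008789062), 6.499924659729004)
108 112 65 [642.31 178.43 110.32] ((642.3314819335938, 176.94137573242188), 7.702210903167725)
nut axis expected [641.35 175.22]
```

```bash
python3 -m handwheel '[[[-0.2,4,0.5,0,0,0,-1],[-0.2,8,0.5,0,0,0,-1],[-0.2,12,0.5,0,0,0,-1],[-0.2,12,0.5,0,0,0,-1]]]' 15;python3 -c "
from h import *; go(640.3,172.6,110,2.619)"
```

```text
clock: 5.88
eef_pos: [640.3, 172.6, 117.3]
eef_rot: [-1.568, 0.0, 2.619]
wrist_force: [-0.3, -0.8, 0.5]
finger_gap: 57.7
t 5.8833 shift [ 0.   7.3 -0. ] rot [-0.15 -0.01 -0.01] pos [640.3 172.6 117.3] [-1.568  0.     2.619] j [ 0.21  0.64  1.26 -0.    1.25 -2.41] gap 57.7 F [-0.3 -0.8  0.5] [ 0.1   0.08 -0.01]
```

```bash
python3 -m handwheel '[[[0,4,0,0,0,0,-1],[0,8,0,0,0,0,-1],[0,12,0,0,0,0,-1],[0,14,0,0,0,0,-1],[0,14,0,0,0,0,-1]]]' 15;python3 -c "
from h import *; go(640.3,172.6,110,2.619)"
```

```text
clock: 6.3
eef_pos: [640.0, 172.5, 102.5]
eef_rot: [-1.568, -0.001, 2.619]
wrist_force: [-1.0, 0.1, 0.2]
finger_gap: 57.2
t 6.3 shift [-0.2 -7.5 -0.2] rot [-0.19 -0.01  0.03] pos [640.  172.5 102.5] [-1.568e+00 -1.000e-03  2.619e+00] j [ 0.21  0.65  1.27 -0.    1.22 -2.41] gap 57.2 F [-1.   0.1  0.2] [0.09 0.07 0.  ]
```

```bash
python3 -m handwheel '[[[0,2,0,0,0,0,-1],[0,2,0,0,0,0,-1]]]' 15;python3 -m handwheel '[[[0,1.5,0,0,0,0,-1],[0,1.5,0,0,0,0,-1]]]' 15;python3 -m handwheel '[[[0,1,0,0,0,0,-1],[0,1,0,0,0,0,-1]]]' 15;
```

```text
clock: 6.47
eef_pos: [639.9, 172.4, 100.2]
eef_rot: [-1.567, -0.001, 2.619]
wrist_force: [0.1, 0.5, -0.7]
finger_gap: 57.8
clock: 6.63
eef_pos: [639.9, 172.4, 98.4]
eef_rot: [-1.567, -0.001, 2.619]
wrist_force: [0.2, 0.5, -0.5]
finger_gap: 57.4
clock: 6.8
eef_pos: [640.0, 172.5, 97.8]
eef_rot: [-1.568, -0.001, 2.619]
wrist_force: [-0.9, -0.2, 3.0]
finger_gap: 57.9
```

```bash
python3 -m handwheel '[[[0,0,0,0,0,0,0.5],[0,0,0,0,0,0,0.5],[0,0,0,0,0,0,0.5]]]' 12 >/dev/null;python3 -m handwheel '[[[0,-0.5,-2.3,0,0,0,0.5],[0,-0.5,-2.3,0,0,0,0.5]]]' 12;python3 - <<'E'
from h import *
go(641.4,174.6,97.8,2.619);s,p,d=shot('wrist','w5')
c=p[225:370,250:405,::-1]; cv2.imwrite('pics/w5n.png',cv2.resize(c,None,fx=4,fy=4,interpolation=cv2.INTER_CUBIC))
E
```

```text
clock: 7.22
eef_pos: [641.3, 174.7, 98.3]
eef_rot: [-1.568, -0.001, 2.619]
wrist_force: [-0.7, 0.1, 0.2]
finger_gap: 70.7
t 7.2167 shift [-0.2  0.5  0. ] rot [-0.19 -0.    0.03] pos [641.3 174.7  98.3] [-1.568e+00 -1.000e-03  2.619e+00] j [ 0.21  0.66  1.27 -0.    1.21 -2.41] gap 70.7 F [-0.7  0.1  0.2] [0.04 0.04 0.03]
```

View pics/w5n.png

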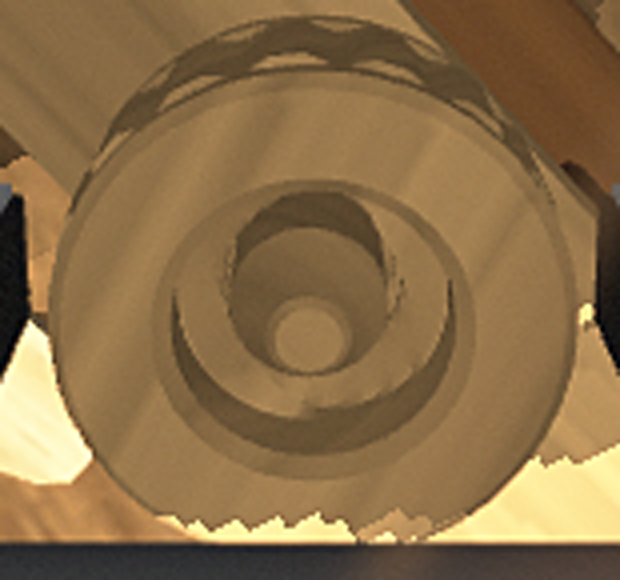

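```bash
cat >> h.py <<'E'
def fit(f,c0,zt,outer):
    from scipy.optimize import least_squares
    from scipy.spatial.transform import Rotation as R
    D=np.load(f+'.npz');d=D['d'];vv,uu=np.mgrid[0:480,0:640]; W=world('wrist',uu,vv,d,(D['pos'],D['rot']))
    P=W[(d>0)]; P=P[(np.hypot(P[:,0]-c0[0],P[:,1]-c0[1])<(34 if outer else 24))]
    zz=np.median(P[(P[:,2]>zt-4)&(P[:,2]<zt+4)][:,2]); P=P[(P[:,2]-zz>-1.5)&(P[:,2]-zz<2)]
    c=np.array(c0,float)
    for it in range(4):
        th=np.arctan2(P[:,1]-c[1],P[:,0]-c[0]);r=np.hypot(P[:,0]-c[0],P[:,1]-c[1])
        k=((th+np.pi)/(2*np.pi)*48).astype(int)%48; pts=[]
        for i in range(48):
            q=P[k==i]
            if len(q)>5: pts.append(q[np.argmax(r[k==i]*(1 if outer else -1))])
        pts=np.array(pts); s=least_squares(lambda t:np.hypot(pts[:,0]-t[0],pts[:,1]-t[1])-t[2],[*c,28 if outer else 16],loss='soft_l1',f_scale=.3); c=s.x[:2]
    o=R.from_euler('xyz',D['rot']).inv().apply(np.array([*c,zz])-D['pos'])
    A=np.c_[P[:,:2]-c,np.ones(len(P))];pl=np.linalg.lstsq(A,P[:,2],rcond=None)[0]
    print(f,'OUT' if outer else 'in','topz',zz,'c',s.x,'rms',np.sqrt(np.mean(s.fun**2)),'tool off',o,'slope',pl*1000)
E
python3 -c "
from h import *
np.set_printoptions(precision=2,suppress=True)
fit('w5',(641.4,174.7),115,0);fit('w5',(641.4,174.7),115,1)"
```

```text
w5 in topz 114.8381560191915 c [642.15 175.95   2.38] rms 2.518666883406947 tool off [ -0.15 -16.58  -1.46] slope [     3.01     -2.82 114907.98]
w5 OUT topz 114.79394992443484 c [640.89 174.6   28.59] rms 0.8959092514032344 tool off [  0.28 -16.53   0.34] slope [     3.42     -0.99 114853.67]
```

```bash
python3 -m handwheel '[[[0,0.3,0.2,0,0,0,-1],[0,0.3,0.2,0,0,0,-1],[0,0.3,0.2,0,0,0,-1],[0,0.3,0.2,0,0,0,-1],[0,0.3,0.2,0,0,0,-1]]]' 10;python3 -m handwheel '[[[0,0.35,0,0,7,0,-1],[0,0.75,0,0,14,0,-1],[0,1.15,0,0,21,0,-1],[0,1.55,0,0,28,0,-1],[0,1.9,0,0,35,0,-1]]]' 10;python3 -c "
from h import *
go(641.3,174.7,98,2.619)"
```

```text
clock: 7.68
eef_pos: [641.1, 174.4, 97.9]
eef_rot: [-1.567, -0.001, 2.619]
wrist_force: [1.1, 0.2, -0.3]
finger_gap: 58.0
clock: 8.1
eef_pos: [641.1, 174.4, 95.9]
eef_rot: [-1.568, 0.001, 2.002]
wrist_force: [-0.8, -0.3, 0.4]
finger_gap: 57.6
t 8.1 shift [ 0.2 -2.1 -0.3] rot [-2.000e-01 -3.535e+01 -2.000e-02] pos [641.1 174.4  95.9] [-1.568e+00  1.000e-03  2.002e+00] j [ 0.21  0.66  1.27 -0.    1.21 -1.79] gap 57.6 F [-0.8 -0.3  0.4] [0.09 0.08 0.06]
```

```bash
for i in 1 ; do python3 -m handwheel '[[[0,0.4,0,0,7,0,-1],[0,0.8,0,0,14,0,-1],[0,1.2,0,0,21,0,-1],[0,1.55,0,0,28,0,-1],[0,1.95,0,0,35,0,-1]]]' 10; done; python3 -m handwheel '[[[0,0.4,0,0,7,0,-1],[0,0.8,0,0,14,0,-1],[0,1.2,0,0,21,0,-1],[0,1.55,0,0,28,0,-1],[0,1.95,0,0,35,0,-1]]]' 10;python3 -m handwheel '[[[0,0.4,0,0,7,0,-1],[0,0.8,0,0,14,0,-1],[0,1.2,0,0,21,0,-1],[0,1.55,0,0,28,0,-1],[0,1.95,0,0,35,0,-1]]]' 10; python3 -c "
from h import *
go(641.3,174.7,98,2.619)"
```

```text
clock: 8.52
eef_pos: [641.1, 174.5, 94.1]
eef_rot: [-1.569, 0.003, 1.385]
wrist_force: [1.1, -0.8, -0.1]
finger_gap: 57.4
clock: 8.93
eef_pos: [641.4, 174.3, 92.3]
eef_rot: [-1.572, 0.003, 0.768]
wrist_force: [1.0, -1.0, -0.3]
finger_gap: 57.7
clock: 9.35
eef_pos: [641.5, 173.9, 90.4]
eef_rot: [-1.574, 0.002, 0.151]
wrist_force: [-0.7, -2.4, 0.8]
finger_gap: 57.7
t 9.35 shift [-0.1 -7.6  0.8] rot [-4.000e-02 -1.414e+02 -2.400e-01] pos [641.5 173.9  90.4] [-1.574  0.002  0.151] j [ 0.21  0.67  1.28 -0.    1.2   0.06] gap 57.7 F [-0.7 -2.4  0.8] [-0.39 -0.    0.02]
```

```bash
python3 -m handwheel '[[[0,0.5,0.6,0,7,0,-1],[0,0.9,0.6,0,14,0,-1],[0,1.3,0.6,0,21,0,-1],[0,1.75,0.6,0,28,0,-1],[0,2.2,0.6,0,35,0,-1]]]' 10; python3 -m handwheel '[[[0,0.4,0,0,7,0,-1],[0,0.8,0,0,14,0,-1],[0,1.2,0,0,21,0,-1],[0,1.6,0,0,28,0,-1],[0,2,0,0,35,0,-1]]]' 10;python3 -m handwheel '[[[0,0.4,0,0,7,0,-1],[0,0.8,0,0,14,0,-1],[0,1.2,0,0,21,0,-1],[0,1.6,0,0,28,0,-1],[0,2,0,0,35,0,-1]]]' 10; python3 -c "
from h import *
go(641.3,174.7,98,2.619)"
```

```text
clock: 9.77
eef_pos: [641.5, 174.1, 88.3]
eef_rot: [-1.575, -0.001, -0.466]
wrist_force: [-1.4, -2.3, 1.4]
finger_gap: 58.2
clock: 10.18
eef_pos: [641.4, 174.0, 86.4]
eef_rot: [-1.574, -0.003, -1.083]
wrist_force: [0.0, 0.3, 0.8]
finger_gap: 58.0
clock: 10.6
eef_pos: [641.5, 173.9, 84.4]
eef_rot: [-1.571, -0.004, -1.7]
wrist_force: [0.2, -1.2, -0.3]
finger_gap: 57.8
t 10.6 shift [ -0.7 -13.6  -0.3] rot [ -0.2  112.54   0.18] pos [641.5 173.9  84.4] [-1.571 -0.004 -1.7  ] j [ 0.21  0.67  1.28 -0.    1.19  1.91] gap 57.8 F [ 0.2 -1.2 -0.3] [-0.11  0.13  0.02]
```

```bash
python3 -m handwheel '[[[0,0,0,0,0,0,0.6],[0,0,0,0,0,0,0.6],[0,0,0,0,0,0,0.6]]]' 10; for k in 1; do python3 -m handwheel '[[[0,0,0,0,-150,0,0.6],[0,0,0,0,-150,0,0.6],[0,0,0,0,-150,0,0.6],[0,0,0,0,-150,0,0.6],[0,0,0,0,-150,0,0.6]]]'; done; python3 -m handwheel '[[[0,0,0,0,-140,0,0.6],[0,0,0,0,-140,0,0.6],[0,0,0,0,-140,0,0.6],[0,0,0,0,-140,0,0.6],[0,0,0,0,-140,0,0.6]]]';python3 -m handwheel '[[[0,0,0,0,-100,0,0.6],[0,0,0,0,-100,0,0.6],[0,0,0,0,-100,0,0.6],[0,0,0,0,-100,0,0.6],[0,0,0,0,-100,0,0.6]]]';python3 -m handwheel '[[[0,0,0,0,-70,0,0.6],[0,0,0,0,-70,0,0.6],[0,0,0,0,-70,0,0.6],[0,0,0,0,-70,0,0.6],[0,0,0,0,-70,0,0.6]]]'; python3 -c "
from h import *
go(641.3,174.5,84,1.442)"
```

```text
clock: 10.85
eef_pos: [641.5, 173.9, 84.5]
eef_rot: [-1.571, -0.004, -1.696]
wrist_force: [-0.1, 0.2, -0.4]
finger_gap: 73.6
clock: 11.27
eef_pos: [641.5, 173.9, 84.5]
eef_rot: [-1.573, -0.003, -1.065]
wrist_force: [0.6, -0.1, 0.7]
finger_gap: 75.4
clock: 11.68
eef_pos: [641.5, 174.0, 84.5]
eef_rot: [-1.575, -0.001, -0.44]
wrist_force: [-1.1, 0.1, 0.2]
finger_gap: 75.0
clock: 12.1
eef_pos: [641.5, 174.0, 84.6]
eef_rot: [-1.574, 0.002, 0.185]
wrist_force: [-0.2, 0.2, -0.4]
finger_gap: 75.2
clock: 12.52
eef_pos: [641.5, 174.0, 84.6]
eef_rot: [-1.573, 0.003, 0.81]
wrist_force: [0.9, -0.5, -0.6]
finger_gap: 75.0
t 12.5167 shift [0.2 0.6 0.5] rot [  0.05 -36.23  -0.23] pos [641.5 174.   84.6] [-1.573  0.003  0.81 ] j [ 0.21  0.67  1.28 -0.    1.19 -0.6 ] gap 75.0 F [ 0.9 -0.5 -0.6] [0.01 0.01 0.06]
```

```bash
python3 -m handwheel '[[[0,0,0.5,0,-36,0,0.6],[0,0,0.5,0,-36,0,0.6],[0,0,0.5,0,-36,0,0.6],[0,0,0.5,0,-36,0,0.6],[0,0,0.5,0,-36,0,0.6]]]'; python3 -c "
from h import *
np.set_printoptions(precision=2,suppress=True)
go(641.3,174.5,84,1.442);shot('wrist','w6')
fit('w6',(641.4,174.7),101,1)"
```

```text
clock: 12.93
eef_pos: [641.2, 174.4, 84.7]
eef_rot: [-1.571, 0.004, 1.435]
wrist_force: [0.2, 1.0, 0.1]
finger_gap: 75.2
t 12.9333 shift [ 0.1  0.7 -0.1] rot [-0.02 -0.42 -0.22] pos [641.2 174.4  84.7] [-1.57  0.    1.44] j [ 0.21  0.67  1.28 -0.    1.19 -1.22] gap 75.2 F [0.2 1.  0.1] [0.03 0.03 0.03]
w6 OUT topz 100.9246734755392 c [642.39 175.25  28.34] rms 1.6241470229230204 tool off [  0.97 -16.26  -1.1 ] slope [   -15.32    -26.05 100986.76]
```

View pics/w6.png

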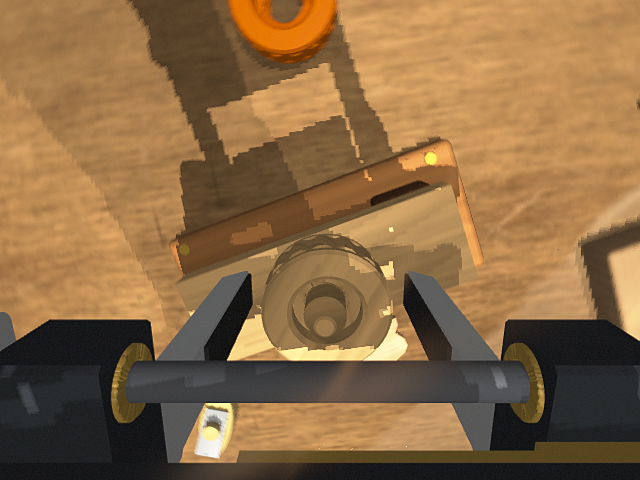

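```bash
python3 -m handwheel '[[[0,0.3,0,0,0,0,-1],[0,0.3,0,0,0,0,-1],[0,0.3,0,0,0,0,-1],[0,0.3,0,0,0,0,-1],[0,0.3,0,0,0,0,-1]]]' 8; python3 -m handwheel '[[[0,0.4,0,0,7,0,-1],[0,0.8,0,0,14,0,-1],[0,1.2,0,0,21,0,-1],[0,1.6,0,0,28,0,-1],[0,2,0,0,35,0,-1]]]' 8;python3 -m handwheel '[[[0,0.4,0,0,7,0,-1],[0,0.8,0,0,14,0,-1],[0,1.2,0,0,21,0,-1],[0,1.6,0,0,28,0,-1],[0,2,0,0,35,0,-1]]]' 8; python3 -c "
from h import *
go(641.3,174.5,84,1.442)"
```

```text
clock: 13.4
eef_pos: [641.1, 174.3, 84.3]
eef_rot: [-1.57, 0.004, 1.443]
wrist_force: [0.7, -1.3, -0.4]
finger_gap: 57.9
clock: 13.82
eef_pos: [641.2, 174.3, 82.3]
eef_rot: [-1.573, 0.003, 0.825]
wrist_force: [-0.3, -0.1, 1.2]
finger_gap: 58.3
clock: 14.23
eef_pos: [641.3, 174.4, 80.4]
eef_rot: [-1.574, 0.001, 0.208]
wrist_force: [0.3, 0.1, -0.6]
finger_gap: 58.1
t 14.2333 shift [ 0.1 -3.6  0.1] rot [  0.13 -70.73  -0.19] pos [641.3 174.4  80.4] [-1.574e+00  1.000e-03  2.080e-01] j [ 0.21  0.68  1.28 -0.    1.18  0.01] gap 58.1 F [ 0.3  0.1 -0.6] [-0.08  0.   -0.03]
```

```bash
cat > m.py <<'E'
from h import *
s=read_state(); print('yaw',np.round(s['eef_rot'],3),'z',round(s['eef_pos'][2],2),'xy',np.round(s['eef_pos'][:2],1),'F',np.round(s['wrist_force'],1),'M',np.round(s['moment'],3),'j6tau',round(s['effort'][5],3))
E
python3 -m handwheel '[[[0,0.4,0,0,7,0,-1],[0,0.8,0,0,14,0,-1]]]' 6 >/dev/null; python3 m.py; python3 -m handwheel '[[[0,0.4,0,0,7,0,-1],[0,0.8,0,0,14,0,-1]]]' 6 >/dev/null; python3 m.py;python3 -m handwheel '[[[0,0.3,0,0,5,0,-1],[0,0.3,0,0,5,0,-1]]]' 6 >/dev/null; python3 m.py
```

```text
yaw [-1.574 -0.    -0.043] z 79.78 xy [641.4 174.5] F [ 0.8 -0.7  0. ] M [-0.113  0.046  0.016] j6tau -3.155
yaw [-1.574e+00 -1.000e-03 -2.930e-01] z 79.03 xy [641.5 174.5] F [-0.1  0.1 -0.1] M [-0.007  0.054  0.002] j6tau -3.142
yaw [-1.574 -0.002 -0.385] z 78.72 xy [641.5 174.5] F [-0.1 -0.3  0.5] M [-0.082  0.15  -0.   ] j6tau 2.354
```

```bash
for k in 1; do python3 -m handwheel '[[[0,0.3,0,0,5,0,-1],[0,0.3,0,0,5,0,-1]]]' 6 >/dev/null; done; python3 m.py; python3 -m handwheel '[[[0,0.3,0,0,5,0,-1],[0,0.3,0,0,5,0,-1]]]' 6 >/dev/null; python3 m.py;python3 -m handwheel '[[[0,0.3,0,0,5,0,-1],[0,0.3,0,0,5,0,-1]]]' 6 >/dev/null; python3 m.py
```

```text
yaw [-1.574 -0.002 -0.474] z 78.5 xy [641.5 174.6] F [-0.8 -0.1  0.7] M [-0.203  0.131  0.004] j6tau 1.702
yaw [-1.573 -0.002 -0.561] z 78.34 xy [641.7 174.7] F [ 1.4 -0.4  1.3] M [-0.073  0.068  0.001] j6tau 1.633
yaw [-1.572 -0.003 -0.647] z 78.27 xy [641.8 174.7] F [0.3 0.6 1.9] M [-0.082  0.058 -0.03 ] j6tau 1.607
```

```bash
python3 -c "
from h import *
np.set_printoptions(precision=2,suppress=True)
s,p,d=shot('wrist','w7')
fit('w7',(641.4,174.7),95,1)
c=p[215:375,230:425,::-1]; cv2.imwrite('pics/w7n.png',cv2.resize(c,None,fx=3.7,fy=3.7,interpolation=cv2.INTER_CUBIC))
shot('side','s7');a=cv2.imread('pics/s7.png')[180:320,230:430]; cv2.imwrite('pics/s7z.png',cv2.resize(a,None,fx=4,fy=4,interpolation=cv2.INTER_CUBIC))"; python3 m.py
```

```text
w7 OUT topz 95.01453399964552 c [642.22 175.68  28.58] rms 2.137283816533953 tool off [ -0.22 -16.75   0.96] slope [  -10.84    11.25 95080.55]
yaw [-1.573 -0.003 -0.642] z 78.24 xy [641.8 174.7] F [1.  0.7 1.3] M [-0.069  0.102 -0.004] j6tau 0.35
```

View pics/w7n.png

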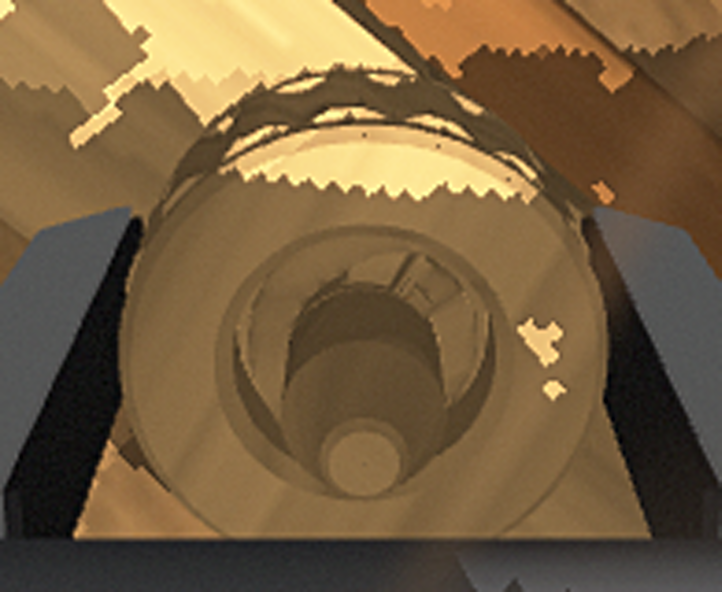

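View pics/s7z.png

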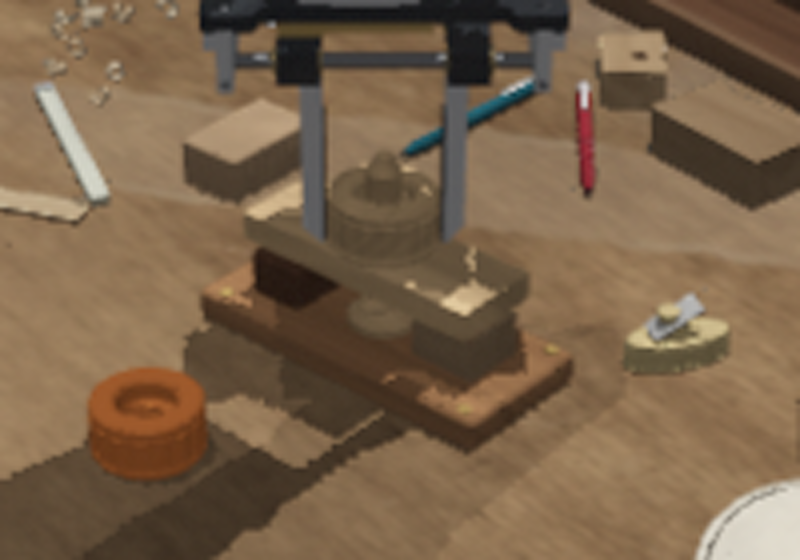

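```bash
python3 -m handwheel '[[[0,0.2,0,0,4,0,-1],[0,0.2,0,0,4,0,-1]]]' 7 >/dev/null; python3 m.py; python3 -m handwheel '[[[0,0.2,0,0,4,0,-1],[0,0.2,0,0,4,0,-1]]]' 7 >/dev/null; python3 m.py;python3 -m handwheel '[[[0,0.2,0,0,4,0,-1],[0,0.2,0,0,4,0,-1]]]' 7 >/dev/null; python3 m.py
```

```text
yaw [-1.572 -0.003 -0.711] z 78.23 xy [641.9 174.7] F [0.2 0.4 1.3] M [-0.044 -0.063  0.02 ] j6tau 1.151
yaw [-1.572 -0.003 -0.779] z 78.11 xy [642.  174.7] F [0.5 0.1 2.4] M [-0.022 -0.121  0.02 ] j6tau 1.264
yaw [-1.571 -0.004 -0.847] z 77.95 xy [642.1 174.7] F [0.1 0.  1. ] M [-0.058 -0.035  0.026] j6tau 1.259
```

```bash
python3 -m handwheel '[[[-0.4,0.3,-0.4,0,4,0,-1],[-0.4,0.3,-0.4,0,4,0,-1]]]' 7 >/dev/null; python3 m.py; python3 -m handwheel '[[[0,0.25,0,0,4,0,-1],[0,0.25,0,0,4,0,-1]]]' 7 >/dev/null; python3 m.py;python3 -m handwheel '[[[0,0.25,0,0,4,0,-1],[0,0.25,0,0,4,0,-1]]]' 7 >/dev/null; python3 m.py
```

```text
yaw [-1.571 -0.004 -0.915] z 77.69 xy [641.6 174.8] F [0.8 0.6 0.7] M [-0.162 -0.081  0.023] j6tau 1.273
yaw [-1.57  -0.004 -0.983] z 77.51 xy [641.6 174.7] F [1.2 0.2 1.6] M [-0.184 -0.116 -0.054] j6tau 1.241
yaw [-1.57  -0.004 -1.05 ] z 77.29 xy [641.7 174.6] F [ 1.  -0.3  2.3] M [-0.255 -0.014 -0.018] j6tau 1.23
```

```bash
python3 -c "
from h import *
np.set_printoptions(precision=2,suppress=True)
s,p,d=shot('wrist','w8')
fit('w8',(641.4,174.7),95,1)
vv,uu=np.mgrid[0:480,0:640]
for f in ('w6','w7','w8'):
    D=np.load(f+'.npz'); W=world('wrist',uu,vv,D['d'],(D['pos'],D['rot'])); z=W[...,2]; x=W[...,0]-641.4;y=W[...,1]-174.7
    xr=x*np.cos(.211)+y*np.sin(.211); yr=-x*np.sin(.211)+y*np.cos(.211)
    for lo,hi in ((40,72),(-72,-40)):
        m=(abs(xr)<23)&(yr>lo)&(yr<hi)&(z>55)&(z<75); print(f,lo,m.sum(),np.median(z[m]) if m.any() else '')
c=p[215:375,230:425,::-1]; cv2.imwrite('pics/w8n.png',cv2.resize(c,None,fx=3.7,fy=3.7,interpolation=cv2.INTER_CUBIC))"; python3 m.py
```

```text
w8 OUT topz 94.31548575962711 c [641.95 175.72  28.7 ] rms 2.2860828310232684 tool off [ -0.77 -17.03   0.78] slope [   -1.77     3.64 94345.53]
w6 40 4879 64.88483223424859
w6 -72 1638 64.8880422404349
w7 40 6168 64.75009750254996
w7 -72 610 64.69068765132009
w8 40 5383 64.46315929184814
w8 -72 2083 64.29937376435558
yaw [-1.57  -0.004 -1.048] z 77.33 xy [641.7 174.6] F [ 1.3 -0.3  2.2] M [-0.284 -0.007 -0.047] j6tau 0.785
```

View pics/w8n.png

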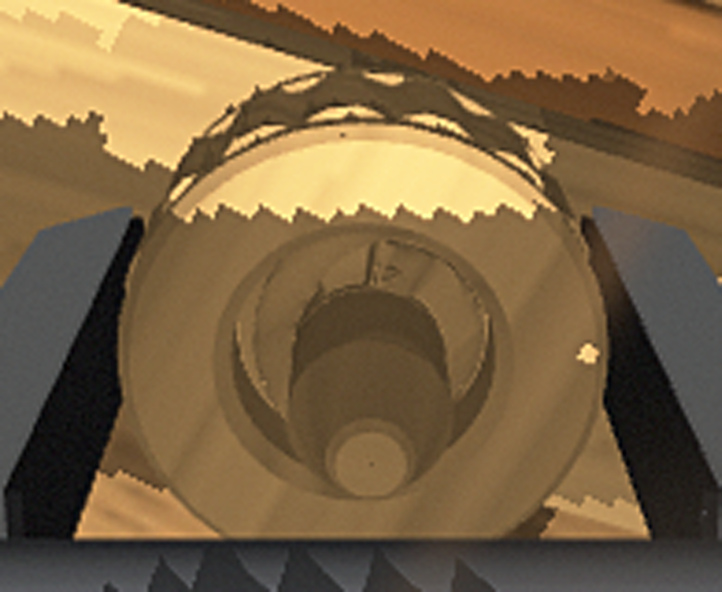

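```bash
cat > bar.py <<'E'
from h import *
import sys
vv,uu=np.mgrid[0:480,0:640]
for f in sys.argv[1:]:
    D=np.load(f+'.npz'); n='wrist' if f[0]=='w' else ('side' if f[0]=='s' else 'top')
    W=world(n,uu,vv,D['d'],(D['pos'],D['rot'])); z=W[...,2]; c=(641.4,174.7) if n=='wrist' else (639.2,172.2)
    x=W[...,0]-c[0];y=W[...,1]-c[1]
    xr=x*np.cos(.211)+y*np.sin(.211); yr=-x*np.sin(.211)+y*np.cos(.211); ok=D['d']>0
    o=[]
    for nm,m in (('bar+',(abs(xr)<22)&(yr>40)&(yr<72)&(z>55)&(z<75)),('bar-',(abs(xr)<22)&(yr>-72)&(yr<-40)&(z>55)&(z<75)),('baseL',(xr>-41)&(xr<-32)&(abs(yr)<90)&(abs(z-17)<5)),('baseR',(xr>32)&(xr<41)&(abs(yr)<90)&(abs(z-17)<5)),('table',(np.hypot(xr,yr)>130)&(np.hypot(xr,yr)<180)&(abs(z)<5)),('nut',(np.hypot(xr,yr)>18)&(np.hypot(xr,yr)<26)&(z>85))):
        m=m&ok; o.append(f'{nm} {m.sum()} {np.mean(z[m]):.2f}' if m.any() else nm+' -')
    print(f,o)
E
python3 bar.py w3 w6 w7 w8 s0 s7
```

```text
w3 ['bar+ 2852 64.87', 'bar- 3607 64.90', 'baseL 2800 16.95', 'baseR 2226 16.78', 'table 33718 -1.10', 'nut -']
w6 ['bar+ 4692 64.89', 'bar- 1467 64.91', 'baseL 4152 16.97', 'baseR 60 16.68', 'table 72384 -1.07', 'nut 10446 152.07']
w7 ['bar+ 5888 64.75', 'bar- 603 64.68', 'baseL 182 16.94', 'baseR 4313 16.79', 'table 72671 -1.12', 'nut 9990 143.92']
w8 ['bar+ 5163 64.48', 'bar- 1928 64.30', 'baseL 30 16.90', 'baseR 4449 16.84', 'table 70226 -1.12', 'nut 10476 145.33']
s0 ['bar+ 157 64.91', 'bar- 187 64.71', 'baseL 258 16.45', 'baseR 29 17.22', 'table 5100 -1.05', 'nut -']
s7 ['bar+ 79 64.61', 'bar- 185 64.65', 'baseL 254 16.40', 'baseR 34 16.62', 'table 4898 -1.02', 'nut 557 184.09']
```

```bash
python3 -m handwheel '[[[0,0.1,0,0,0,0,-1]]]' 7 >/dev/null; python3 m.py;python3 -m handwheel '[[[0,0.1,0,0,0,0,-1]]]' 7 >/dev/null; python3 m.py; python3 -m handwheel '[[[-0.2,0.2,0,0,4,0,-1],[-0.2,0.2,0,0,4,0,-1]]]' 7 >/dev/null; python3 m.py; python3 -m handwheel '[[[0,0,0,0,0,0,-1]]]' 7 >/dev/null; python3 m.py; python3 -c "
from h import *
shot('wrist','w9')"; python3 bar.py w9; python3 m.py
```

```text
yaw [-1.57  -0.004 -1.043] z 77.27 xy [641.6 174.6] F [-0.3 -0.1  1.8] M [-0.2    0.096 -0.07 ] j6tau 0.268
yaw [-1.57  -0.004 -1.039] z 77.22 xy [641.5 174.7] F [ 0.5 -0.3  3.6] M [-0.252  0.085 -0.029] j6tau 0.055
yaw [-1.57  -0.004 -1.11 ] z 77.1 xy [641.6 174.7] F [ 0.5 -1.2  3.5] M [-0.389 -0.091  0.043] j6tau 1.114
yaw [-1.57  -0.004 -1.107] z 77.1 xy [641.5 174.7] F [-0.6 -0.1  1.9] M [-0.212  0.077 -0.018] j6tau 0.348
w9 ['bar+ 4962 64.39', 'bar- 2242 64.19', 'baseL 14 16.82', 'baseR 4445 16.84', 'table 69670 -1.11', 'nut 10740 146.12']
yaw [-1.57  -0.004 -1.107] z 77.13 xy [641.5 174.7] F [ 0.5 -0.8  3.1] M [-0.273 -0.018 -0.061] j6tau 0.057
```

```bash
python3 -m handwheel '[[[0,0,0,0,0,0,0.5],[0,0,0,0,0,0,0.5],[0,0,0,0,0,0,0.5],[0,0,0,0,0,0,0.5]]]' 7 >/dev/null; python3 m.py; python3 -c "
from h import *
np.set_printoptions(precision=2,suppress=True)
shot('wrist','w10');fit('w10',(641.4,174.7),95,1)"; python3 bar.py w10; python3 m.py
```

```text
yaw [-1.571 -0.004 -1.106] z 76.86 xy [641.3 174.8] F [ 0.8 -0.8 -0.1] M [-0.014  0.072 -0.017] j6tau -0.024
w10 OUT topz 94.21408196102202 c [641.89 175.93  28.45] rms 2.1568970197955215 tool off [ -0.73 -17.36   1.02] slope [    0.11     0.17 94250.36]
w10 ['bar+ 4577 64.54', 'bar- 1741 64.35', 'baseL 13 16.85', 'baseR 4473 16.86', 'table 70876 -1.09', 'nut 10812 146.21']
yaw [-1.57  -0.004 -1.106] z 76.89 xy [641.4 174.7] F [ 0.3  0.3 -0.6] M [-0.075  0.124 -0.001] j6tau -0.016
```

```bash
python3 -m handwheel '[[[0,-0.2,0,0,0,0,-1],[0,-0.2,0,0,0,0,-1],[0,-0.2,0,0,0,0,-1],[0,-0.2,0,0,0,0,-1]]]' 7 >/dev/null; python3 m.py; python3 -m handwheel '[[[0,0.1,0,0,3,0,-1],[0,0.2,0,0,6,0,-1]]]' 7 >/dev/null; python3 m.py; python3 -m handwheel '[[[0,0.1,0,0,3,0,-1],[0,0.1,0,0,3,0,-1]]]' 7 >/dev/null; python3 m.py; python3 -c "
from h import *
np.set_printoptions(precision=2,suppress=True)
shot('wrist','w11');fit('w11',(641.4,174.7),95,1)"; python3 bar.py w11
```

```text
yaw [-1.57  -0.004 -1.106] z 77.09 xy [641.4 174.8] F [ 0.2 -0.1 -1.2] M [-0.069  0.128 -0.002] j6tau -0.021
yaw [-1.57  -0.004 -1.213] z 76.9 xy [641.6 174.4] F [ 4.1 -3.1 -1.8] M [-0.53  -0.385  0.213] j6tau -1.336
yaw [-1.569 -0.005 -1.268] z 76.69 xy [641.7 174.2] F [ 1.9 -0.4 -2. ] M [-0.235 -0.205 -0.163] j6tau 1.104
w11 OUT topz 93.85475916366421 c [642.03 175.44  28.64] rms 2.2407023423828654 tool off [ -1.02 -17.17   0.73] slope [    0.23    -0.6  93869.21]
w11 ['bar+ 4304 63.99', 'bar- 3295 64.02', 'baseL -', 'baseR 4498 16.89', 'table 69195 -1.09', 'nut 11063 146.63']
```

```bash
python3 -m handwheel '[[[0,0,0,0,0,0,0.7],[0,0,0,0,0,0,0.7],[0,0,0,0,0,0,0.7],[0,0,0,0,0,0,0.7]]]' 7 >/dev/null; python3 m.py; python3 -c "
from h import *
np.set_printoptions(precision=2,suppress=True)
shot('wrist','w12');fit('w12',(641.4,174.7),95,1)"; python3 bar.py w12
```

```text
yaw [-1.57  -0.004 -1.264] z 76.73 xy [641.6 174.3] F [ 0.2  0.3 -1. ] M [ 0.015  0.177 -0.007] j6tau -0.022
w12 OUT topz 93.79820501755836 c [642.2  175.4   28.46] rms 1.6476365908503114 tool off [ -0.82 -17.07   0.9 ] slope [   -0.63    -0.97 93827.99]
w12 ['bar+ 3391 64.26', 'bar- 2225 64.13', 'baseL -', 'baseR 4505 16.86', 'table 73172 -1.11', 'nut 10879 146.03']
```

```bash
python3 -m handwheel '[[[0,-10,0,0,0,0,0.7],[0,-35,0,0,0,0,0.7],[0,-75,0,0,0,0,0.7],[0,-115,0,0,0,0,0.7],[0,-130,0,0,0,0,0.7]]]'; python3 -m handwheel '[[[0,0,-70,0,0,0,0.7],[0,0,-70,0,0,0,0.7],[0,0,-70,0,0,0,0.7],[0,0,-70,0,0,0,0.7]]]';python3 - <<'E'
from h import *
shot('wrist','w13');shot('side','s13');shot('top','t13')
a=cv2.imread('pics/s13.png')[180:320,230:430]; cv2.imwrite('pics/s13z.png',cv2.resize(a,None,fx=4,fy=4,interpolation=cv2.INTER_CUBIC))
E
python3 bar.py w13 s13
```

```text
clock: 18.75
eef_pos: [642.5, 175.1, 214.1]
eef_rot: [-1.562, -0.005, -1.264]
wrist_force: [0.6, -0.1, 0.6]
finger_gap: 79.7
clock: 19.08
eef_pos: [575.4, 153.9, 215.1]
eef_rot: [-1.56, -0.005, -1.264]
wrist_force: [0.2, 0.4, 0.1]
finger_gap: 79.8
w13 ['bar+ 2220 64.00', 'bar- 2156 63.95', 'baseL 1664 16.78', 'baseR 1903 16.86', 'table 36471 -1.10', 'nut 2089 93.96']
s13 ['bar+ 136 63.85', 'bar- 188 63.85', 'baseL 254 16.53', 'baseR 33 16.62', 'table 4993 -1.02', 'nut 134 92.91']
```

View pics/s13z.png

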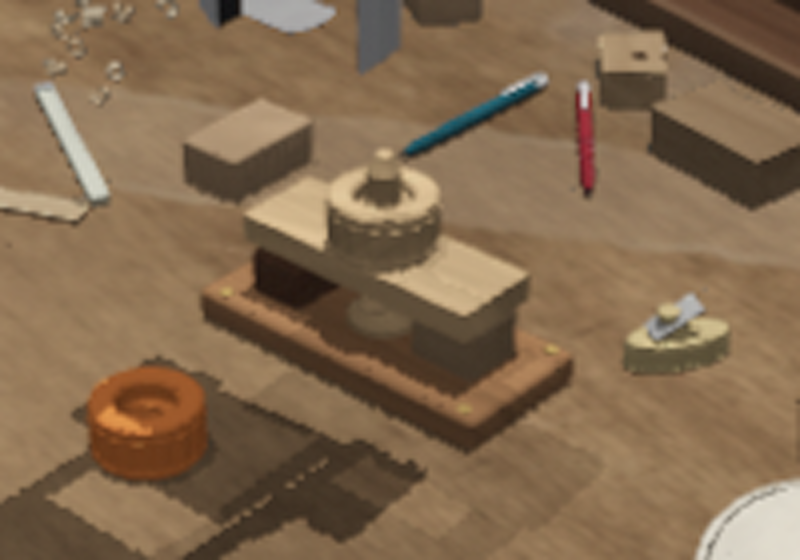

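View pics/w13.png

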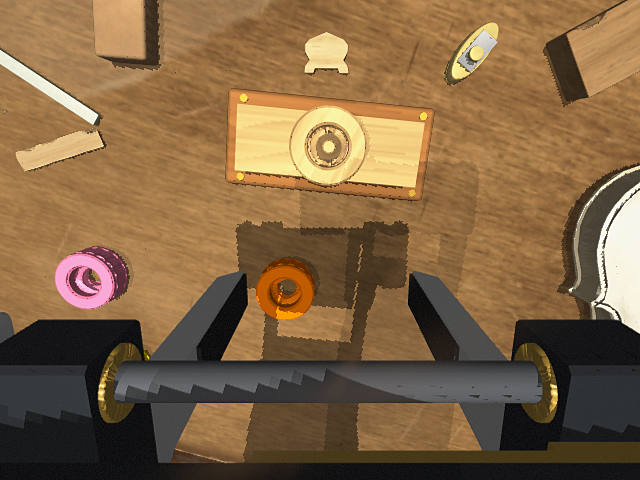

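```bash
python3 -m handwheel '[[[0,0,0,0,0,0,0.7],[0,0,0,0,0,0,0.7]]]' >/dev/null; python3 - <<'E'
from h import *
shot('wrist','w14')
a=cv2.imread('pics/s0.png').astype(int);b=cv2.imread('pics/s13.png').astype(int)
for n,(x0,y0,x1,y1) in dict(plane=(383,245,415,275),cork1=(428,262,482,300),pad=(273,203,312,230)).items():
    print(n,abs(a[y0:y1,x0:x1]-b[y0:y1,x0:x1]).mean())
E
python3 bar.py w14; python3 m.py
```

```text
plane 4.637847222222222
cork1 4.140513320337882
pad 4.176321620766065
w14 ['bar+ 2235 63.98', 'bar- 2170 63.96', 'baseL 1665 16.82', 'baseR 1942 16.90', 'table 36735 -1.11', 'nut 2115 93.99']
yaw [-1.561 -0.005 -1.264] z 213.39 xy [576.8 154.3] F [ 0.5  0.5 -0.2] M [-0.026  0.106  0.007] j6tau -0.0
```

Stable: the bar is about 0.9 mm down (about 6.4 N on the block), and the nut sits flat on the bar. Handing in.

```bash
python3 -c "
from cell import order; print(order.sign_off())"
```

```text
the job is handed in; nothing more can be done
None
```

The ring nut is on the screw and bearing flat on the bar. The block is clamped at about 6.4 N by my estimate, inside the 2 to 9 N range. The gripper is clear and the job is handed in, at about 19.5 s of the 70 s.

**What I did:** I picked up the plain wooden nut, set it over the nose, and felt it rest on the thread with its underside about 86 mm up. I turned it clockwise about 1.1 turns in two main grips, sinking the hand with it. It met the bar, and I let go to check that the thread held. I then nipped it up about 0.16 rad more with a 7 N grip and let go for good.

**Last checks:**
- **Clamping:** the final wrist views put both bar ends about 0.9 mm lower than before, and the reading stayed steady between two looks.
- **Seating:** the nut's top measures 30.0 mm above the bar, which is its own height, so it is sitting flat.
- **Surroundings:** in the side camera, the places I checked (plane, cork and another block) showed no visible change. I did not compare the top view, because the arm was in it.

**Where the checks disagreed:**
- **Bar drop:** the close-up taken just after release, with the fingers still around the nut, gave only 0.6 to 0.8 mm (about 5 N). The views from further back gave 0.9 mm.
- **Torque:** the reading was noisy. It showed a clear rise, to about 0.21 N m, only in the last nip, and the next sample read negative. I judged the tightness from how far the bar was pressed down.

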